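# Hang the notched wash cup on the toothed draining peg

## Task

Take the steel wash cup with the notched rim, which stands mouth-down on the mat, and hang it mouth-down on the empty leaning draining peg. Turn it until its notches drop over the teeth round the foot of the peg, so that the rim sits fully home on the seat, then let go. Leave the cup that is already draining, the tray of discs and the bottle alone.

Things in the scene. Friction and masses are not known exactly. Their poses are not given: they have to be found in the camera images.
- cup: Plain steel cup with a notched rim, 60 mm outer diameter, 110 mm long, wall 4 mm, about 0.22 kg, standing mouth-down on the mat at the start. Origin: centre of the mouth, in the plane of the rim; z points from the mouth to the closed flat end, so it is up while the cup is mouth-down. The smooth outside can be gripped across the 60 mm diameter by the closed end.
- stand: Fixed draining stand with the empty peg: grey base dish 150 x 140 mm, 16 mm high. Origin: centre of its underside; its -x side is the side to which the peg leans.
- peg: The empty draining peg, fixed to the stand. Origin: centre of the seat (flat face of a round flange, radius 39 mm), 80 mm above the table; z points along the peg out of the seat and leans 35 degrees from vertical towards the stand's -x side. The turn of the toothed ring about z is not given by this pose.
- plain_cup: A steel cup of the same size with a plain rim, already hanging mouth-down on the other stand's peg: leave it. Origin: centre of its mouth, z to its closed end.
- plain_stand: The other fixed stand, same shape and size, its peg without teeth and taken by the plain cup. Origin: centre of its underside.
- disc_tray: Bystander: clear moulded tray 140 x 236 x 10 mm filled with steel discs, 13 mm high with them. Origin: centre of its underside.
- rinse_bottle: Bystander: white closed bottle, 64 mm diameter, 170 mm high. Origin: centre of its underside.
- cup_end (a point): Centre of the cup's closed flat end, outside, 110 mm from the mouth along the cup's z.
- cup_mouth (a point): Centre of the cup's mouth, same place and axes as the cup. The rim has six equal square notches, 12.5 mm wide and 12.5 mm deep, one centred on the cup's own x axis and one every 60 degrees from it. Bore radius 26 mm.
- peg_tip (a point): Tip of the empty peg, 90 mm from the seat; axes as the peg. Radius of the peg: 24.3 mm from the seat up to 22 mm, tapering to 22.8 mm at 70 mm and then, as a blunt cone, to 10 mm at the tip. In the cup's bore (radius 26 mm) that leaves 1.7 mm play all round at the foot.
- teeth (a point): Point on the peg's axis level with the crowns of the teeth, 10.5 mm above the seat; axes as the peg. Six equal teeth, 60 degrees apart, 9 mm wide with rounded crowns, from 25 to 39 mm radius, on a stiff ring (1.5 N m to turn) left at an arbitrary angle: see it or feel for it.
- seat (a point): Centre of the seat, same place and axes as the peg. Until notches and teeth agree within about 3 degrees the rim rides on the crowns, 10.5 mm above the seat; turning the cup by at most 60 degrees under a light push (4 N is plenty) lets it drop home onto the seat.
Things that resemble listed ones, but are neither listed nor needed, are in the scene too. What is shaped like the cup but red or turquoise is not meant.

How it is judged:
At the end, for the whole second after the job is handed in: The notched cup hangs mouth-down on the toothed peg with its rim home on the seat (mouth centre within 4.5 mm of the seat's centre and less than 3 mm off its face, axis within 4 degrees of the peg's), at rest and released (distance between cup and peg below 0.0045 m and z of cup in the frame of peg below 0.003 m and angle between the z axis of cup and the z axis of peg, either way round below 0.07 rad and z of cup_end in the frame of peg above 0.1 m and linear speed of cup below 0.02 m/s and contact force between cup and the fingers below 0.1 N); the robot touches nothing.
It fails at once if the plain cup already draining is shifted by more than 15 mm (distance of plain_cup from where it was at the start of the episode above 0.015 m).
It fails at once if the tray of discs is shifted by more than 20 mm (distance of disc_tray from where it was at the start of the episode above 0.02 m).
It fails at once if the bottle is shifted by more than 20 mm (distance of rinse_bottle from where it was at the start of the episode above 0.02 m).
It also fails if it takes over 48 s, if anything falls off the work surface, if the arm or the gripper's body presses on something with over 40 N, if the wrist force passes 120 N, or if a joint passes its speed limit or range.

## Robot

A 6-joint arm with a two-finger parallel gripper is mounted at the origin on the work surface. World frame = base frame: x ahead of the robot, y to its left, z up, the work surface at z = 0. Lengths are in m, angles in rad, forces in N, time in s.
With the tool pointing down it reaches from about 0.325 to 0.775 m from the base axis. Payload 9.3 kg.
Tool frame: the origin (TCP) lies between the finger pads; the fingertips stand 11 mm ahead of it and the grasp point (between the pads) lies 8 mm behind it; z points along the fingers, y is the direction in which the jaws open and shut (so a half turn about z gives the same grasp; the last joint's range is limited). The gripper opens to 85 mm and grips with 20 to 120 N. Pads are 22 mm wide; open, the fingers measure 114 mm over their backs; the gripper's body (76 mm by 85 mm) begins 54 mm behind the grasp point. The pads swing forward as they close: fully open they stand 13 mm farther back than shut.
Start: joints at [0.957, 0.259, 0.021, 1.334, 0, 1.418], TCP at [0.245, 0.493, 0.212] pointing down, gripper open.
Joint ranges: [-3.04, 3.04], [-0.91, 1.82], [-1.04, 1.36], [-1.92, 1.95], [-1.52, 1.45], [-3.14, 3.14]. Speed limits (rad/s): [2.22, 2.22, 2.79, 3.14, 3.14, 3.14].

## Interface

Orientations are given as a rotation vector (axis times angle).
In Python, from station import * gives the robot as it stands.
- The arm moves only by the tool play_rows, never from a script. Its arguments are lists of equal length, an entry for each row: "fingers": the finger opening in mm, from 0 to 85.4; "delta_pos": the shift along the tool's x, y, z in mm, a list of three; "delta_rot": the turn, a rotation vector about the tool's x, y, z in degrees, a list of three. A call has exactly 5 rows; each row is the pose to reach, as a shift and turn from the pose commanded when the call began, along the tool's axes at that moment; what a row does not reach only later rows make up. A row lasts 1/12 s, in which the tool goes at most 41.7 mm and 7.16 degrees, less where a joint would pass 70% of its speed; a pose out of reach is approached as far as the arm can. A call with a gripper value outside its range is refused whole. The fingers move at their own pace and stop on an object; "force" is the grip in N (left out, the last holds). Time passes only in rows, so rows that repeat a pose let the fingers close, or fill a call up. It gives the time, the measured TCP pose, the force and the opening at its end, in the units of the state.
- get_state(): the state, without advancing time (a new reading comes with each control period).
- capture(name): name is "side" or "top"; returns a dict with "color" (420x560x3 uint8, blue, green, red), "K" (3x3 intrinsics, pixels), "rvec" (rotation vector, rad) and "tvec" (3), from world to camera coordinates, as OpenCV has them. Camera axes: x right, y down, z forward; pixel columns grow to the right and rows downward; lengths in m; the calibration is good to about 2 mm. A picture is of the moment at which its call begins. There is no depth.
- hand_in(): hands the job in, once; it reports no verdict.
The state is a dict: "clock": time; "joint_pos": joint angles; "joint_velocities": joint speeds; "effort": joint torques, N m; "tool_pos": TCP position; "eef_rot": TCP orientation; "contact_force": force on the tool from outside, world axes, zero at the start; "torque": the same for the moment, N m; "finger_gap": finger opening in m.
Only numpy, scipy, OpenCV 4.12 (cv2) and the standard library are available. Lean on these libraries where they do the work, as an engineer would, in place of code of your own. Each camera call takes 0.05 s, during which the arm holds its last target.

## Working session

There is one attempt and no reset: what is moved stays moved. The work goes in short steps, Python scripts to look and compute and a tool call to move; the robot and the scene stay as the last step left them, time stands still between calls to the robot, and variables do not carry over. Pictures are saved under pics/ and viewed, and the job is handed in when it is done.

Besides the shell and the picture viewer there is one more tool, called after "Call:" as name(argument=value, ...), one argument or row to a line, values as JSON. play_rows: Moves the arm, as the interface text tells. Its arguments: {"type":"object","properties":{"fingers":{"type":"array","items":{"type":"number"}},"delta_pos":{"type":"array","items":{"type":"array","items":{"type":"number"}}},"delta_rot":{"type":"array","items":{"type":"array","items":{"type":"number"}}},"force":{"type":"number"}},"required":["fingers","delta_pos","delta_rot"]}

```bash
mkdir -p pics; cat > h.py <<'E'
from station import *
import numpy as np, cv2
from scipy.spatial.transform import Rotation as R
def cam(n):
    c=capture(n); return c
def proj(c,p):
    return cv2.projectPoints(np.array(p,float).reshape(-1,3),np.array(c["rvec"],float),np.array(c["tvec"],float),np.array(c["K"],float),None)[0].reshape(-1,2)
def ray(c,uv):
    K=np.array(c["K"]);Rm=R.from_rotvec(np.array(c["rvec"]).ravel()).as_matrix();t=np.array(c["tvec"]).ravel()
    d=Rm.T@np.linalg.inv(K)@np.array([uv[0],uv[1],1.]);return -Rm.T@t,d/np.linalg.norm(d)
def onz(c,uv,z):
    o,d=ray(c,uv);return o+d*(z-o[2])/d[2]
def tri(rs):
    A=0;b=0
    for o,d in rs:
        P=np.eye(3)-np.outer(d,d);A=A+P;b=b+P@o
    return np.linalg.solve(A,b)
E
python3 - <<'E'
from h import *
import pickle
for n in("side","top"):
    c=cam(n);cv2.imwrite(f"pics/{n}0.png",c["color"]);pickle.dump(c,open(f"{n}0.pkl","wb"));print(n,ray(c,(280,210)),np.array(c["K"])[0,0])
print(get_state())
E
```

```text
side (array([-0.11794125, -0.74025177,  0.90864415]), array([ 0.48955035,  0.60199741, -0.63082452])) 502.8346508917619
top (array([0.25157713, 0.00710727, 1.58513466]), array([ 0.15614183,  0.00926282, -0.98769121])) 502.1132818694777
{'clock': 0.1, 'joint_pos': array([9.57382159e-01, 2.59143775e-01, 2.08867214e-02, 1.33368655e+00,
       5.21646561e-06, 1.41816498e+00]), 'joint_velocities': array([ 0.00149988, -0.00073674,  0.00383265, -0.00168656,  0.00165209,
        0.00086719]), 'effort': array([ 5.19575100e-03, -5.56691337e+01,  3.45071805e+01,  1.15663663e-02,
       -2.22515546e-04,  2.78845278e-05]), 'tool_pos': array([0.24443294, 0.4924263 , 0.21144166]), 'eef_rot': array([-7.17310613e-01, -3.05816005e+00,  1.66826425e-03]), 'contact_force': array([ 0.85622774, -0.3059533 ,  0.47931901]), 'torque': array([ 0.03383066, -0.01703391,  0.01883349]), 'finger_gap': 0.08540745480866231}
```

View pics/side0.png

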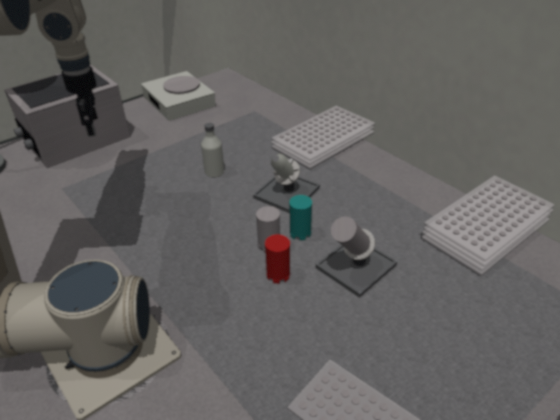

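View pics/top0.png

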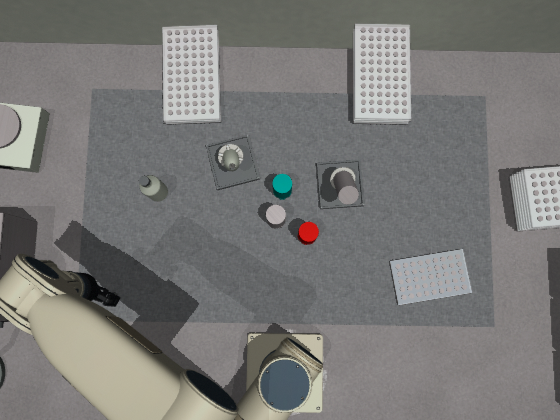

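The steel cup is at side (268,228), top (276,214). The turquoise one at (300,217)/(282,185) and the red one at (278,258)/(308,232) are the decoys. The plain cup is on a stand at side (352,238), top (344,185). The empty peg is at side (285,170), top (231,158). I'll enlarge the cup and the peg to confirm.

```bash
python3 - <<'E'
import pickle,cv2,numpy as np
s=pickle.load(open("side0.pkl","rb"))["color"];t=pickle.load(open("top0.pkl","rb"))["color"]
f=lambda im,x,y,w,h:cv2.resize(im[y:y+h,x:x+w],(400,300),interpolation=cv2.INTER_CUBIC)
cv2.imwrite("pics/crop0.png",np.vstack([np.hstack([f(s,238,185,100,75),f(s,245,143,80,60)]),np.hstack([f(t,240,175,80,60),f(t,191,133,80,60)])]))
E
```

```text
(no output)
```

View pics/crop0.png

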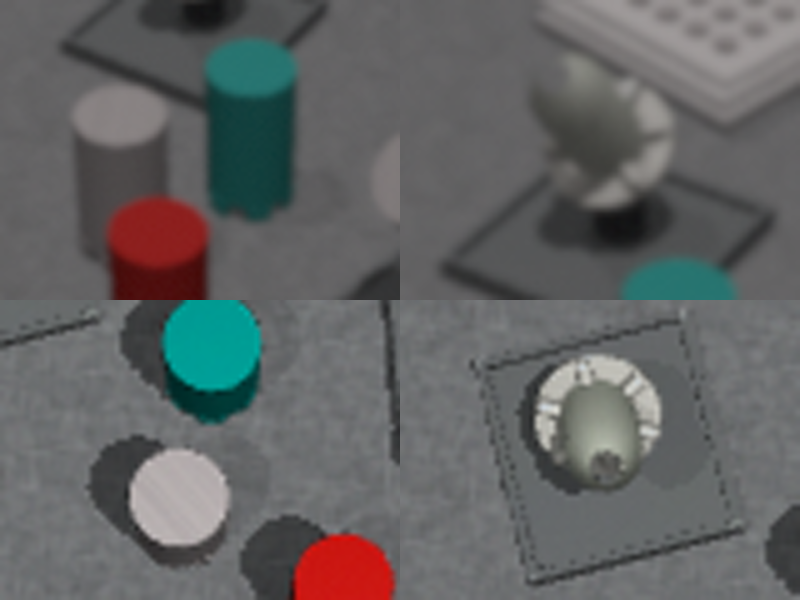

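The crop confirms it. The plain grey cup stands mouth-down on the mat, and the teeth are visible on the empty peg's flange. Next I'll measure.

```bash
python3 - <<'E'
from h import *
import pickle
s=pickle.load(open("side0.pkl","rb"));t=pickle.load(open("top0.pkl","rb"))
# cup top (z=.11) top view mask: crop coords scale5 origin 240,175
im=t["color"].astype(int)
sub=im[195:235,258:295]
m=((sub.min(2)>140)).astype(np.uint8)
cs,_=cv2.findContours(m,0,1);k=max(cs,key=cv2.contourArea)
k=k.reshape(-1,2)+[258,195]
P=np.array([onz(t,p,.11) for p in k]);(c,r)=cv2.minEnclosingCircle(P[:,:2].astype(np.float32));print("cup top",c,r,len(k))
e=cv2.fitEllipse(k.astype(np.float32));print(e,onz(t,e[0],.11))
# side view cup end
print("side cup end guess",onz(s,(238+120/4,185+117/4),.11))
print("proj",proj(s,onz(t,e[0],.11)))
# stand corners at z=.016
C=[(475,365),(683,315),(743,530),(530,582)]
Q=np.array([onz(t,(191+(x-400)/5,133+(y-300)/5),.016) for x,y in C]);print(Q)
print("len",np.linalg.norm(np.roll(Q,-1,0)-Q,axis=1),"centre",Q.mean(0))
d=np.roll(Q,-1,0)-Q;print("ang",np.degrees(np.arctan2(d[:,1],d[:,0])))
big=lambda im,x,y,w,h:cv2.resize(im[y:y+h,x:x+w],(800,600),interpolation=cv2.INTER_CUBIC)
cv2.imwrite("pics/pegtop.png",big(t["color"],203,133,60,45));cv2.imwrite("pics/pegside.png",big(s["color"],255,145,60,45))
E
```

```text
cup top (0.47252410650253296, 0.034097056835889816) 0.028955217450857162 54
((275.4129333496094, 214.04693603515625), (18.218225479125977, 18.866939544677734), 77.62471771240234) [0.47237653 0.03434174 0.11      ]
side cup end guess [0.46844178 0.02855303 0.11      ]
proj [[267.77922116 212.48008561]]
[[0.70383397 0.26353067 0.016     ]
 [0.73955687 0.13074641 0.016     ]
 [0.59857765 0.08868218 0.016     ]
 [0.56242038 0.22317658 0.016     ]]
len [0.13750558 0.14712084 0.13926985 0.14705869] centre [0.65109722 0.17653396 0.016     ]
ang [ -74.94225873 -163.38637805  105.04752932   15.92674194]
```

View pics/pegtop.png

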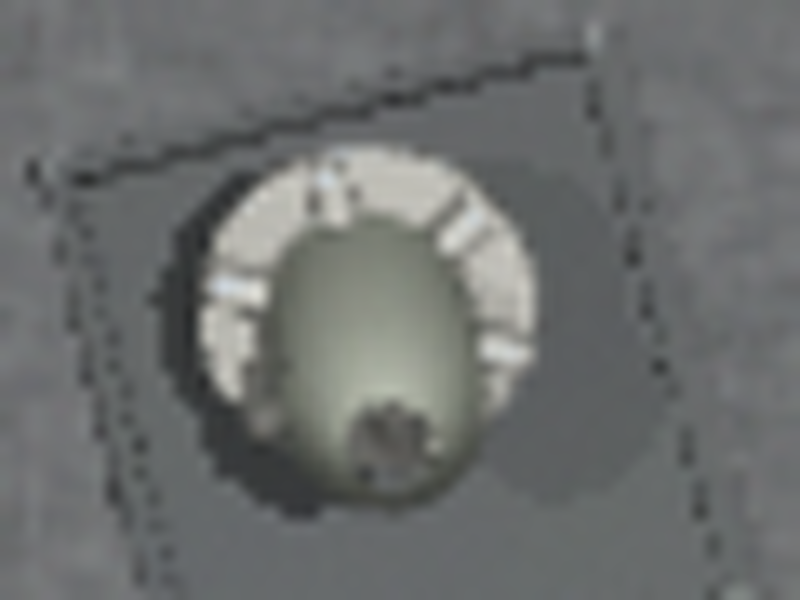

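View pics/pegside.png

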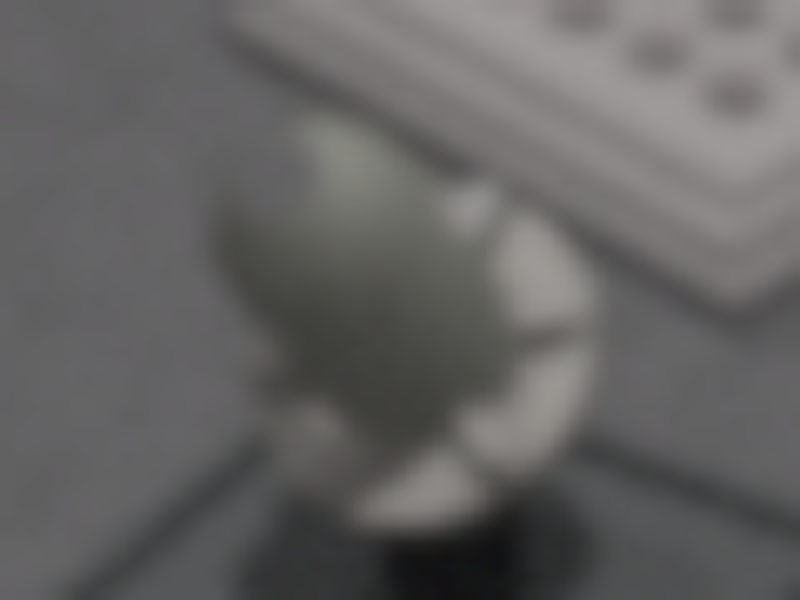

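```bash
cat > meas.py <<'E'
from h import *
import pickle
from scipy.optimize import least_squares
s=pickle.load(open("side0.pkl","rb"));t=pickle.load(open("top0.pkl","rb"))
up=lambda p,o:np.array([(p[0]+.5)/13.333-.5+o[0],(p[1]+.5)/13.333-.5+o[1]])
yaw=np.radians(15.6);L=-np.array([np.cos(yaw),np.sin(yaw),0]);a=np.radians(35)
z=np.sin(a)*L+np.cos(a)*np.array([0,0,1]);yv=np.array([-np.sin(yaw),np.cos(yaw),0]);xv=np.cross(yv,z)
def onpl(c,uv,S,h=0):
    o,d=ray(c,uv);p=o+d*((S+h*z-o)@z)/(d@z);return p
T=[(200,310),(214,250),(250,190),(300,157),(370,145),(440,160),(500,205),(530,260),(538,310)]
Sd=[(590,270),(600,330),(582,400),(540,460),(480,512),(420,533),(350,525)]
def fit(c,pts,o):
    S=np.array([.65,.17,.08])
    for _ in range(30):
        P=np.array([onpl(c,up(p,o),S) for p in pts])-S
        A=np.c_[2*P@xv,2*P@yv,np.ones(len(P))];q=np.linalg.lstsq(A,(P@xv)**2+(P@yv)**2,rcond=None)[0]
        S2=S+q[0]*xv+q[1]*yv; S2=S2-z*(S2[2]-.08)/z[2] if False else S2
        # keep image centre ray: intersect ray to new centre with z=.08
        S=onz(c,proj(c,S2)[0],.08)
    return S,np.sqrt(q[2]+q[0]**2+q[1]**2)
St,rt=fit(t,T,(203,133));Ss,rs=fit(s,Sd,(255,145))
if __name__=="__main__":
    print("seat top",St,rt,"side",Ss,rs)
    tip=tri([ray(t,up((390,440),(203,133))),ray(s,up((262,160),(255,145)))])
    print("tip tri",tip,"pred",St+.09*z,Ss+.09*z)
    ro=[ray(t,proj(t,St)[0]),ray(s,proj(s,Ss)[0])];print("seat tri",tri(ro))
    for p in[(330,185),(465,222),(240,288),(507,350)]:
        q=onpl(t,up(p,(203,133)),St,.0105)-St;print("tooth",np.degrees(np.arctan2(q@yv,q@xv)),np.hypot(q@xv,q@yv))
    for n,c in(("t",t),("s",s)): print(n,proj(c,[St,St+.09*z]))
E
python3 meas.py
```

```text
seat top [0.65667994 0.17736617 0.08      ] 0.038609575973994455 side [0.65153005 0.17699494 0.08      ] 0.04189036511361153
tip tri [0.60401933 0.16458148 0.15638509] pred [0.60695968 0.16348402 0.15372368] [0.60180978 0.1631128  0.15372368]
seat tri [0.65552478 0.17867863 0.07780649]
tooth 1.6030741178686332 0.033740053344728176
tooth -56.54786306700156 0.031707849228614776
tooth 60.44810088904648 0.030993094785638286
tooth -117.66893260134613 0.03180556451632618
t [[230.25799975 155.48942984]
 [231.83276903 165.47966826]]
s [[286.89145427 170.25109595]
 [276.16606189 156.95645536]]
```

```bash
cat >> h.py <<'E'
def pose():
    st=get_state();return np.array(st["tool_pos"]),R.from_rotvec(st["eef_rot"]),st
def delta(p,Rt):
    p0,R0,st=pose()
    dp=R0.inv().apply(np.array(p)-p0)*1000;dr=np.degrees((R0.inv()*Rt).as_rotvec())
    print("dpos",dp.round(1),"drot",dr.round(2),"n_rot",np.linalg.norm(dr)/7.16,"n_pos",np.linalg.norm(dp)/41.7)
    return dp,dr
def down(jaw_deg):
    y=np.array([np.cos(np.radians(jaw_deg)),np.sin(np.radians(jaw_deg)),0]);zz=np.array([0,0,-1.]);return R.from_matrix(np.c_[np.cross(y,zz),y,zz])
E
python3 - <<'E'
from h import *
p,r,st=pose();print(r.as_matrix().round(3))
y=r.as_matrix()[:,1];print("jaw",np.degrees(np.arctan2(y[1],y[0])))
for j in(-65,115,25): delta([.4718,.0335,.2],down(j))
E
```

```text
[[-0.896  0.445 -0.001]
 [ 0.445  0.896 -0.001]
 [ 0.    -0.001 -1.   ]]
jaw 63.59909480754687
dpos [-407.7 -310.    11.7] drot [-5.000e-02  7.000e-02  1.286e+02] n_rot 17.960767884336974 n_pos 12.28510837407717
dpos [-407.7 -310.    11.7] drot [-6.00e-02 -4.00e-02 -5.14e+01] n_rot 7.178903658902109 n_pos 12.28510837407717
dpos [-407.7 -310.    11.7] drot [-7.00e-02  1.00e-02  3.86e+01] n_rot 5.390941734412403 n_pos 12.28510837407717
```

Call:
play_rows(
  fingers=[85, 85, 85, 85, 85],
  delta_pos=[
    [-32, -24, 0],
    [-64, -48, 0],
    [-96, -72, 0],
    [-128, -96, 0],
    [-160, -120, 0],
  ],
  delta_rot=[
    [0, 0, -7],
    [0, 0, -14],
    [0, 0, -21],
    [0, 0, -28],
    [0, 0, -35],
  ],
  force=40,
)

```text
clock: 0.52
tool_pos: [0.3286, 0.325, 0.2118]
eef_rot: [0.165, -3.137, 0.001]
contact_force: [0.9, -0.2, -0.4]
finger_gap: 0.085
```

```bash
python3 - <<'E'
from h import *
print(get_state()["clock"],get_state()["tool_pos"]);delta([.4718,.0335,.2],down(115))
E
```

```text
0.5167 [0.3286405  0.3250196  0.21176189]
dpos [-111.8 -304.9   11.8] drot [-1.000e-02 -2.000e-02 -1.897e+01] n_rot 2.6497923872590534 n_pos 7.793457336951015
```

Call:
play_rows(
  fingers=[85, 85, 85, 85, 85],
  delta_pos=[
    [-14, -37, 0],
    [-28, -74, 0],
    [-42, -111, 0],
    [-56, -148, 0],
    [-70, -185, 0],
  ],
  delta_rot=[
    [0, 0, -6],
    [0, 0, -12],
    [0, 0, -16],
    [0, 0, -16],
    [0, 0, -16],
  ],
)

```text
clock: 0.93
tool_pos: [0.4168, 0.1475, 0.212]
eef_rot: [0.592, -3.085, 0.0]
contact_force: [1.2, 1.0, 0.3]
finger_gap: 0.0848
```

Call:
play_rows(
  fingers=[85, 85, 85, 85, 85],
  delta_pos=[
    [0, -36, 0],
    [0, -72, 0],
    [0, -90, 0],
    [0, -90, 0],
    [0, -90, 0],
  ],
  delta_rot=[
    [0, 0, 0],
    [0, 0, 0],
    [0, 0, 0],
    [0, 0, 0],
    [0, 0, 0],
  ],
)

```text
clock: 1.35
tool_pos: [0.4498, 0.065, 0.2116]
eef_rot: [0.587, -3.085, -0.001]
contact_force: [0.3, 0.8, -0.7]
finger_gap: 0.0852
```

```bash
python3 - <<'E'
from h import *
print(get_state()["clock"],get_state()["tool_pos"]);delta([.4718,.0335,.085],down(115))
E
```

```text
1.35 [0.44978921 0.06500492 0.2116013 ]
dpos [ -9.  -37.5 126.6] drot [ 0.03 -0.05 -3.46] n_rot 0.4833350479280521 n_pos 3.1728099411869986
```

Call:
play_rows(
  fingers=[85, 85, 85, 85, 85],
  delta_pos=[
    [-9, -37.5, 0],
    [-9, -37.5, 25],
    [-9, -37.5, 60],
    [-9, -37.5, 80],
    [-9, -37.5, 80],
  ],
  delta_rot=[
    [0, 0, -3],
    [0, 0, -3],
    [0, 0, -3],
    [0, 0, -3],
    [0, 0, -3],
  ],
)

```text
clock: 1.77
tool_pos: [0.4692, 0.0356, 0.1283]
eef_rot: [0.672, -3.062, -0.004]
contact_force: [0.5, 0.9, 0.5]
finger_gap: 0.0852
```

```bash
python3 - <<'E'
from h import *
print(get_state()["clock"],get_state()["tool_pos"]);delta([.4718,.0335,.085],down(115))
s=cam("side");t=cam("top")
f=lambda im,x,y,w,h:cv2.resize(im[y:y+h,x:x+w],(400,300),interpolation=cv2.INTER_CUBIC)
cv2.imwrite("pics/g1.png",np.hstack([f(s["color"],218,165,120,90),f(t["color"],226,165,100,75)]))
E
```

```text
1.7667 [0.46920756 0.03558519 0.12834233]
dpos [-1.7 -3.1 43.3] drot [ 0.21 -0.33 -0.25] n_rot 0.06495910266754655 n_pos 1.0424420446298581
```

View pics/g1.png

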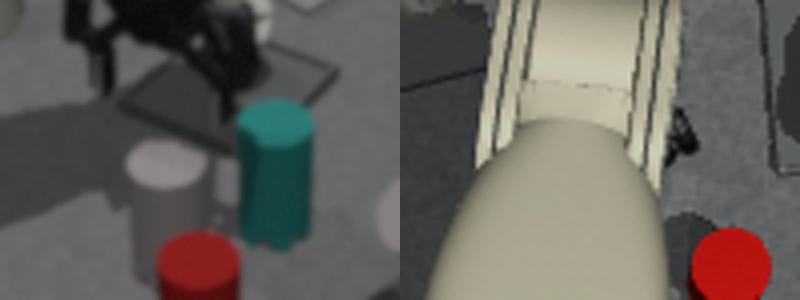

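Call:
play_rows(
  fingers=[85, 85, 85, 85, 85],
  delta_pos=[
    [-1.5, -3, 10],
    [-1.5, -3, 22],
    [-1.5, -3, 34],
    [-1.5, -3, 43],
    [-1.5, -3, 43],
  ],
  delta_rot=[
    [0, 0, 0],
    [0, 0, 0],
    [0, 0, 0],
    [0, 0, 0],
    [0, 0, 0],
  ],
)

```text
clock: 2.28
tool_pos: [0.4743, 0.0325, 0.0882]
eef_rot: [0.672, -3.068, -0.0]
contact_force: [0.4, 1.0, 0.7]
finger_gap: 0.0851
```

Call:
play_rows(
  fingers=[75, 65, 55, 55, 55],
  delta_pos=[
    [0, 0, 0],
    [0, 0, 0],
    [0, 0, 0],
    [0, 0, 0],
    [0, 0, 0],
  ],
  delta_rot=[
    [0, 0, 0],
    [0, 0, 0],
    [0, 0, 0],
    [0, 0, 0],
    [0, 0, 0],
  ],
)

```text
clock: 2.7
tool_pos: [0.4748, 0.0322, 0.0894]
eef_rot: [-0.671, 3.068, -0.0]
contact_force: [-0.5, -0.2, 0.4]
finger_gap: 0.0549
```

```bash
python3 - <<'E'
from h import *
print(get_state());delta([.4718,.0335,.085],down(115))
E
```

```text
{'clock': 2.7, 'joint_pos': array([-1.08806299e-01,  2.05601085e-01, -3.77094574e-01,  9.87332585e-01,
        2.41319691e-05, -5.39662934e-01]), 'joint_velocities': array([ 2.23365183e-04, -9.74005230e-05, -4.62198313e-03, -1.55981114e-03,
        1.71894318e-03,  3.93282031e-04]), 'effort': array([ 1.09704339e-02, -4.73540711e+01,  3.05788028e+01,  6.76446543e-04,
        2.76592181e-05,  2.14864193e-08]), 'tool_pos': array([0.47483949, 0.03223455, 0.08942778]), 'eef_rot': array([-6.71408003e-01,  3.06825574e+00, -3.48358279e-04]), 'contact_force': array([-0.50210574, -0.24992916,  0.36609838]), 'torque': array([-0.02589272, -0.04292603,  0.00975759]), 'finger_gap': 0.05486078151829253}
dpos [2.2 2.4 4.4] drot [-0.02  0.04 -0.31] n_rot 0.04424681328859335 n_pos 0.1323191565851125
```

```bash
python3 - <<'E'
from h import *
s=cam("side");t=cam("top")
f=lambda im,x,y,w,h:cv2.resize(im[y:y+h,x:x+w],(400,300),interpolation=cv2.INTER_CUBIC)
cv2.imwrite("pics/g2.png",np.hstack([f(s["color"],218,165,120,90),f(t["color"],206,165,120,90)]))
E
```

```text
(no output)
```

View pics/g2.png

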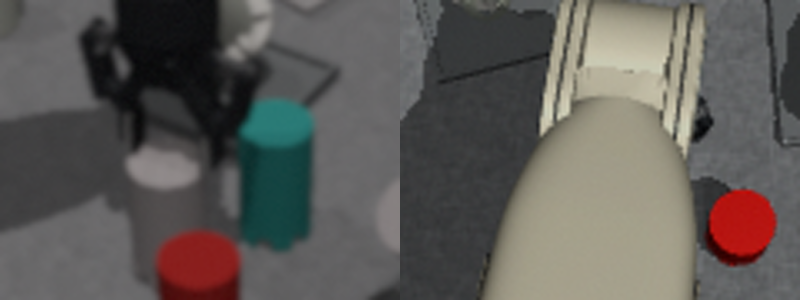

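```bash
python3 - <<'E'
from h import *
import pickle
s=pickle.load(open("side0.pkl","rb"))
p,r,st=pose()
for dz in(-.008,0,.011):
  for dy in(-.03,0,.03):
    print(dz,dy,(proj(s,p+r.apply([0,dy,dz]))[0]-[218,165])*400/120)
print((proj(s,[[.4724,.0343,.11],[.4724,.0343,.0]])-[218,165])*400/120)
im=cam("side")["color"];cv2.imwrite("pics/g3.png",cv2.resize(im[185:255,235:320],(800,658)[:2] if 0 else (728,600),interpolation=cv2.INTER_CUBIC))
E
```

```text
-0.008 -0.03 [206.37588637 182.00183783]
-0.008 0 [170.57617938 171.36110874]
-0.008 0.03 [135.36613172 160.89564379]
0 -0.03 [206.53424651 190.11438148]
0 0 [170.87704303 179.44930263]
0 0.03 [135.80481172 168.95918911]
0.011 -0.03 [206.74990852 201.16241106]
0.011 0 [171.28680533 190.46504675]
0.011 0.03 [136.40232018 179.94222124]
[[165.98983685 158.28068665]
 [170.13841677 265.42430493]]
```

View pics/g3.png

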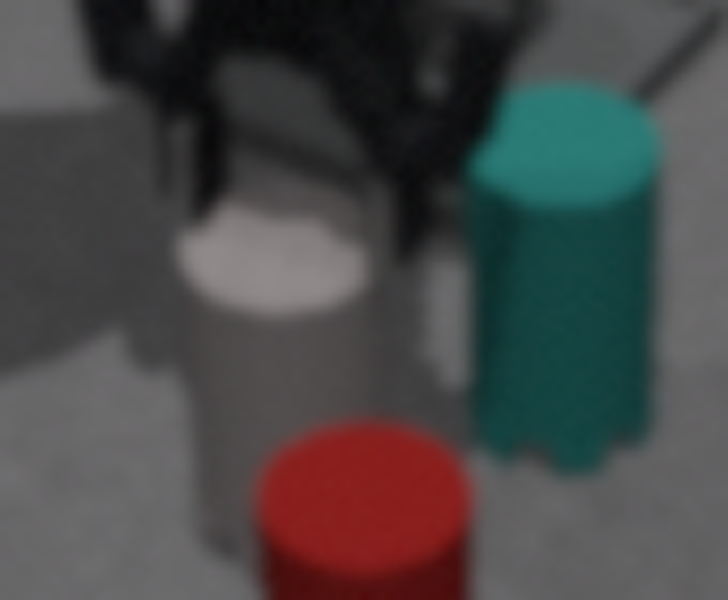

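```bash
python3 - <<'E'
from h import *
import pickle
s0=pickle.load(open("side0.pkl","rb"));t0=pickle.load(open("top0.pkl","rb"))
print("cup end tri",tri([ray(s0,(268,214.2)),ray(t0,(275.41,214.05))]))
im=cam("side")["color"]
a=np.clip(im.astype(float)*2.5,0,255).astype(np.uint8)
cr=lambda i:cv2.resize(i[190:250,245:295],(400,480),interpolation=cv2.INTER_CUBIC)
cv2.imwrite("pics/g4.png",np.hstack([cr(np.clip(s0["color"].astype(float)*1.6,0,255).astype(np.uint8)),cr(a)]))
E
```

```text
cup end tri [0.47316889 0.03453075 0.10389463]
```

View pics/g4.png

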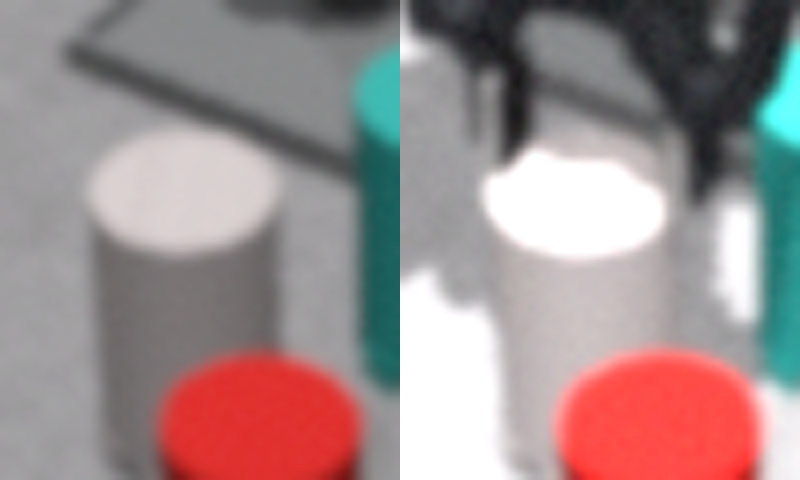

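```bash
python3 - <<'E'
from h import *
import pickle
s0=pickle.load(open("side0.pkl","rb"));t0=pickle.load(open("top0.pkl","rb"))
p=np.array([.2444,.4924,.2114]);r=R.from_rotvec([-7.17310613e-01, -3.05816005e+00,  1.66826425e-03])
Q=[p+r.apply([0,y,z]) for z in(-.062,0,.011) for y in(-.0427,0,.0427)]
out=[]
for c,(x,y) in((s0,(50,60)),(t0,(70,260))):
    im=cv2.resize(np.clip(c["color"][y:y+80,x:x+80].astype(float)*2.5,0,255).astype(np.uint8),(400,400),interpolation=cv2.INTER_CUBIC)
    for i,q in enumerate(proj(c,Q)):
        cv2.circle(im,tuple(int(v) for v in ((q-[x,y])+.5)*5),3,[(0,0,255),(0,255,0),(255,0,0)][i//3],-1)
    out.append(im)
cv2.imwrite("pics/g5.png",np.hstack(out))
E
```

```text
(no output)
```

View pics/g5.png

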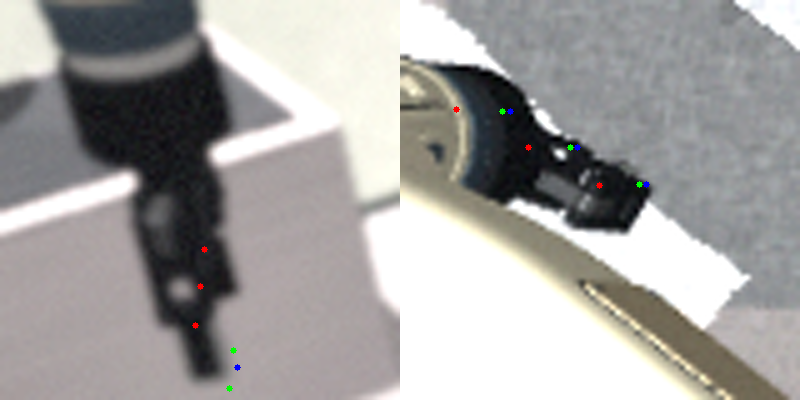

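The grasp missed. The gap shut to 55 mm, and the tips look about 25 mm higher in the picture than the nominal geometry says. I'll open, go lower and close again.

Call:
play_rows(
  fingers=[85, 85, 85, 85, 85],
  delta_pos=[
    [0, 0, 0],
    [0, 0, 0],
    [0, 0, 0],
    [0, 0, 0],
    [0, 0, 0],
  ],
  delta_rot=[
    [0, 0, 0],
    [0, 0, 0],
    [0, 0, 0],
    [0, 0, 0],
    [0, 0, 0],
  ],
)

```text
clock: 3.32
tool_pos: [0.4746, 0.0322, 0.089]
eef_rot: [0.672, -3.069, 0.0]
contact_force: [0.2, -1.7, 0.9]
finger_gap: 0.0852
```

```bash
python3 - <<'E'
from h import *
import pickle
p,r,st=pose();print(p,st["finger_gap"])
c=cam("side");im=c["color"]
x,y=240,165
a=cv2.resize(np.clip(im[y:y+75,x:x+75].astype(float)*2,0,255).astype(np.uint8),(600,600),interpolation=cv2.INTER_CUBIC)
for q,col in zip(proj(c,[p+r.apply([0,d,z]) for z in (-.03,-.008,.011) for d in(-.0427,.0427)]),[(0,0,255)]*2+[(0,255,0)]*2+[(255,0,0)]*2):
    cv2.circle(a,tuple(int(v) for v in (q-[x,y]+.5)*8),3,col,-1)
cv2.imwrite("pics/g6.png",a)
E
```

```text
[0.47455459 0.03224909 0.08897038] 0.08524705979743366
```

View pics/g6.png

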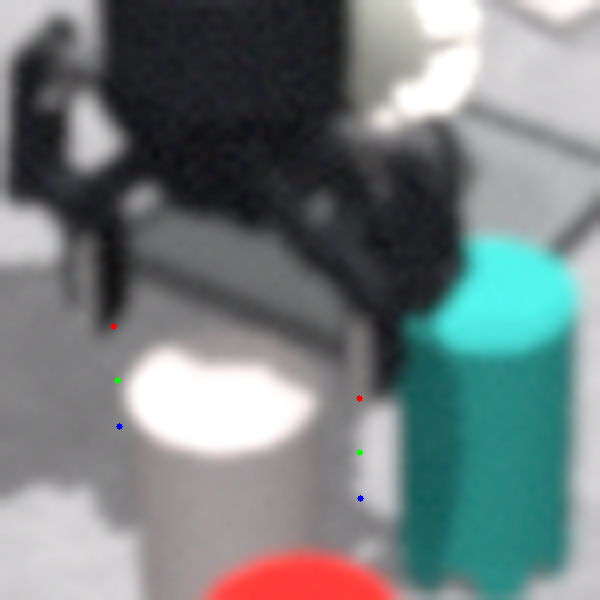

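```bash
python3 - <<'E'
from h import *
p,r,st=pose()
c=cam("top");im=c["color"]
x,y=255,165
a=cv2.resize(np.clip(im[y:y+60,x:x+60].astype(float)*2,0,255).astype(np.uint8),(600,600),interpolation=cv2.INTER_CUBIC)
for z,col in((-.05,(0,0,255)),(-.03,(0,255,0)),(.011,(255,0,0))):
  for xx in(-.011,.011):
    for d in(-.0427,-.057):
      q=proj(c,p+r.apply([xx,d,z]))[0];cv2.circle(a,tuple(int(v) for v in (q-[x,y]+.5)*10),3,col,-1)
cv2.imwrite("pics/g7.png",a)
E
```

```text
(no output)
```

View pics/g7.png

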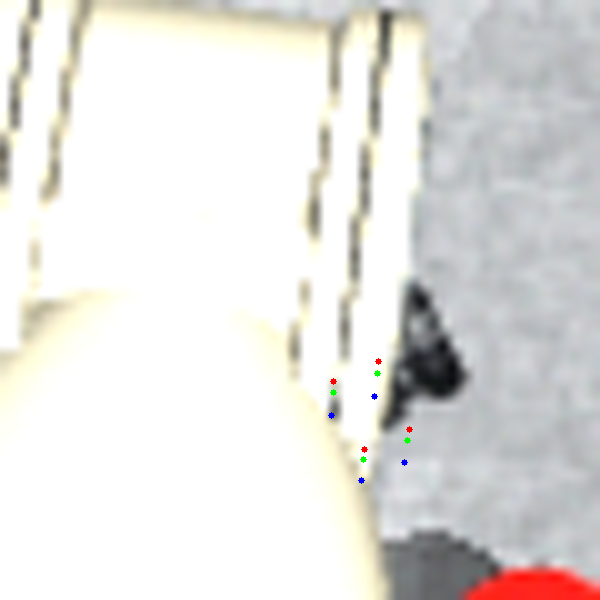

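Call:
play_rows(
  fingers=[85, 85, 85, 85, 85],
  delta_pos=[
    [0, 0, 8],
    [0, 0, 16],
    [0, 0, 24],
    [0, 0, 30],
    [0, 0, 30],
  ],
  delta_rot=[
    [0, 0, 0],
    [0, 0, 0],
    [0, 0, 0],
    [0, 0, 0],
    [0, 0, 0],
  ],
)

```text
clock: 3.83
tool_pos: [0.4736, 0.0323, 0.0573]
eef_rot: [0.671, -3.066, -0.001]
contact_force: [-1.0, 0.5, 0.7]
finger_gap: 0.085
```

```bash
python3 - <<'E'
from h import *
p,r,st=pose();print(p,st["finger_gap"],st["contact_force"])
c=cam("side");im=c["color"]
x,y=240,165
a=cv2.resize(np.clip(im[y:y+75,x:x+75].astype(float)*2,0,255).astype(np.uint8),(600,600),interpolation=cv2.INTER_CUBIC)
cv2.imwrite("pics/g8.png",a)
E
```

```text
[0.47357783 0.03234588 0.05728102] 0.08496051533855867 [-0.9707917   0.50886233  0.67044794]
```

View pics/g8.png

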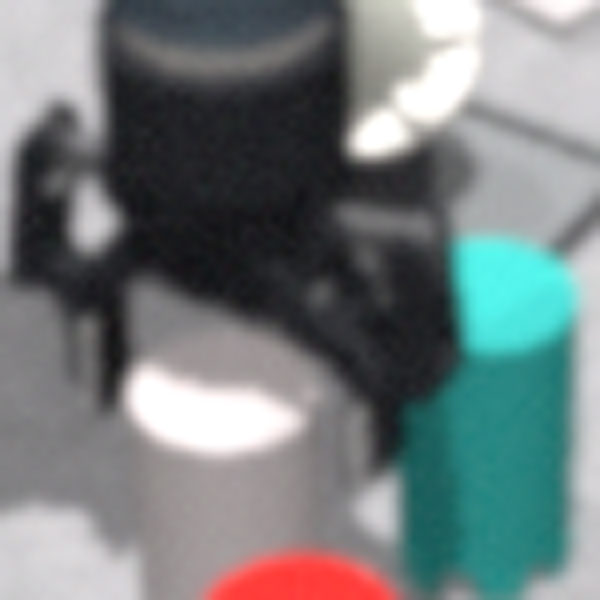

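Call:
play_rows(
  fingers=[85, 80, 70, 56, 56],
  delta_pos=[
    [0, 0, 4],
    [0, 0, 4],
    [0, 0, 4],
    [0, 0, 4],
    [0, 0, 4],
  ],
  delta_rot=[
    [0, 0, 0],
    [0, 0, 0],
    [0, 0, 0],
    [0, 0, 0],
    [0, 0, 0],
  ],
  force=40,
)

```text
clock: 4.3
tool_pos: [0.4747, 0.0326, 0.0554]
eef_rot: [-0.672, 3.068, 0.001]
contact_force: [-1.3, 1.6, 2.9]
finger_gap: 0.0584
```

Call:
play_rows(
  fingers=[56, 52, 52, 52, 52],
  delta_pos=[
    [0, 0, 0],
    [0, 0, 0],
    [0, 0, 0],
    [0, 0, 0],
    [0, 0, 0],
  ],
  delta_rot=[
    [0, 0, 0],
    [0, 0, 0],
    [0, 0, 0],
    [0, 0, 0],
    [0, 0, 0],
  ],
)

```text
clock: 4.72
tool_pos: [0.4747, 0.0326, 0.0554]
eef_rot: [-0.672, 3.068, 0.001]
contact_force: [-1.6, 3.8, 5.4]
finger_gap: 0.0586
```

```bash
python3 - <<'E'
from h import *
p,r,st=pose();print(p,st["finger_gap"],st["contact_force"])
c=cam("side");im=c["color"]
x,y=240,165
a=cv2.resize(np.clip(im[y:y+75,x:x+75].astype(float)*2,0,255).astype(np.uint8),(600,600),interpolation=cv2.INTER_CUBIC)
cv2.imwrite("pics/g9.png",a)
E
```

```text
[0.4746602  0.03261414 0.0553876 ] 0.058588443225463194 [-1.56868258  3.751909    5.43249752]
```

View pics/g9.png

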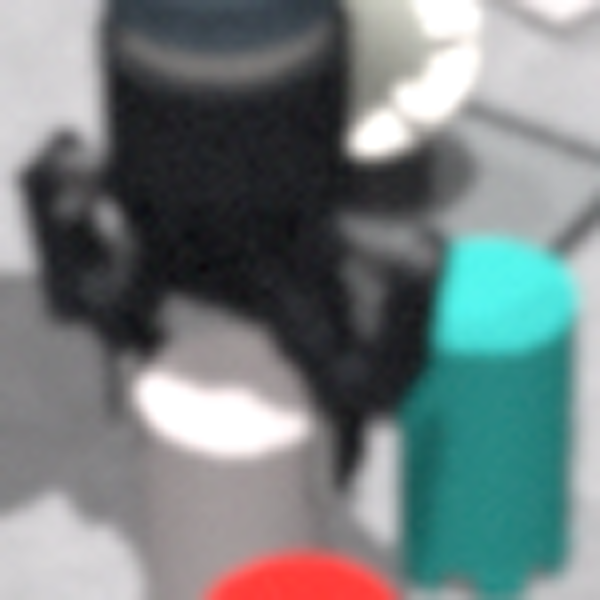

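Call:
play_rows(
  fingers=[52, 52, 52, 52, 52],
  delta_pos=[
    [0, 0, -10],
    [0, 0, -30],
    [0, 0, -60],
    [0, 0, -90],
    [0, 0, -120],
  ],
  delta_rot=[
    [0, 0, 0],
    [0, 0, 0],
    [0, 0, 0],
    [0, 0, 0],
    [0, 0, 0],
  ],
  force=60,
)

```text
clock: 5.18
tool_pos: [0.4741, 0.032, 0.176]
eef_rot: [0.671, -3.068, 0.001]
contact_force: [0.4, -0.2, -3.0]
finger_gap: 0.0579
```

Call:
play_rows(
  fingers=[52, 52, 52, 52, 52],
  delta_pos=[
    [0, 0, -30],
    [0, 0, -60],
    [0, 0, -90],
    [0, 0, -100],
    [0, 0, -100],
  ],
  delta_rot=[
    [0, 0, 0],
    [0, 0, 0],
    [0, 0, 0],
    [0, 0, 0],
    [0, 0, 0],
  ],
)

```text
clock: 5.6
tool_pos: [0.4755, 0.032, 0.2769]
eef_rot: [-0.671, 3.065, -0.003]
contact_force: [-0.4, 0.2, -2.9]
finger_gap: 0.0583
```

```bash
python3 - <<'E'
from h import *
p,r,st=pose();print(p,st["finger_gap"],st["contact_force"],st["joint_pos"])
c=cam("side");im=c["color"];cv2.imwrite("pics/l1full.png",im)
x,y=215,100
a=cv2.resize(np.clip(im[y:y+120,x:x+120].astype(float)*2,0,255).astype(np.uint8),(600,600),interpolation=cv2.INTER_CUBIC)
for h in (.0554,-.0546):
    q=proj(c,p+r.apply([0,0,h]))[0];print(q);cv2.circle(a,tuple(int(v) for v in (q-[x,y]+.5)*5),3,(0,0,255),-1)
cv2.imwrite("pics/l1.png",a)
E
```

```text
[0.47554564 0.03195331 0.27689809] 0.058281034960359614 [-0.3821434   0.20488732 -2.90243172] [-1.08932476e-01  1.17377767e-01  4.92440684e-03  1.45429776e+00
 -4.33472815e-04 -5.39625532e-01]
[268.12987572 175.92420541]
[266.49023419 135.45068455]
```

View pics/l1.png

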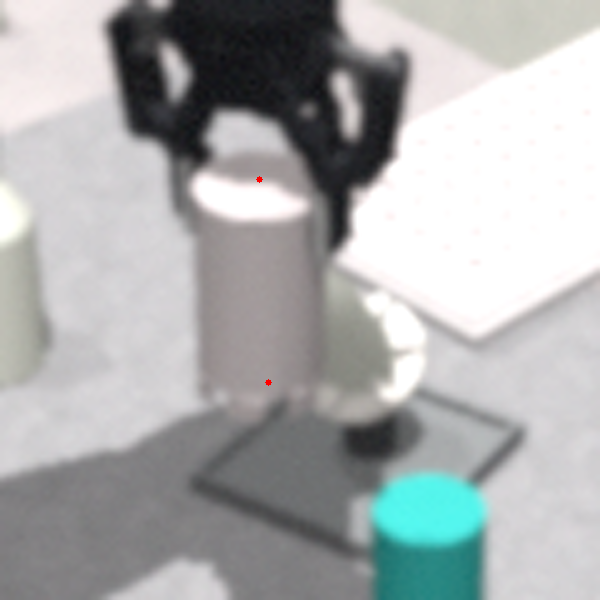

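```bash
python3 - <<'E'
from h import *
c=cam("side");im=c["color"]
x,y=250,165
a=cv2.resize(np.clip(im[y:y+24,x:x+36].astype(float)*2,0,255).astype(np.uint8),(792,528),interpolation=cv2.INTER_CUBIC)
cv2.imwrite("pics/l2.png",a)
p,r,st=pose()
for k in range(-90,95,15): # rim point at notch mid height facing camera
    th=np.radians(k); v=np.array([-.63,-.776]); 
    d=np.array([v[0]*np.cos(th)-v[1]*np.sin(th),v[0]*np.sin(th)+v[1]*np.cos(th),0])
    q=proj(c,p+r.apply([0,0,.0554])+.03*d+[0,0,.006])[0];print(k,((q-[x,y]+.5)*22).round())
E
```

```text
-90 [117. 240.]
-75 [125. 282.]
-60 [151. 321.]
-45 [195. 355.]
-30 [253. 380.]
-15 [321. 395.]
0 [395. 399.]
15 [469. 392.]
30 [537. 374.]
45 [596. 347.]
60 [640. 311.]
75 [668. 271.]
90 [676. 229.]
```

View pics/l2.png

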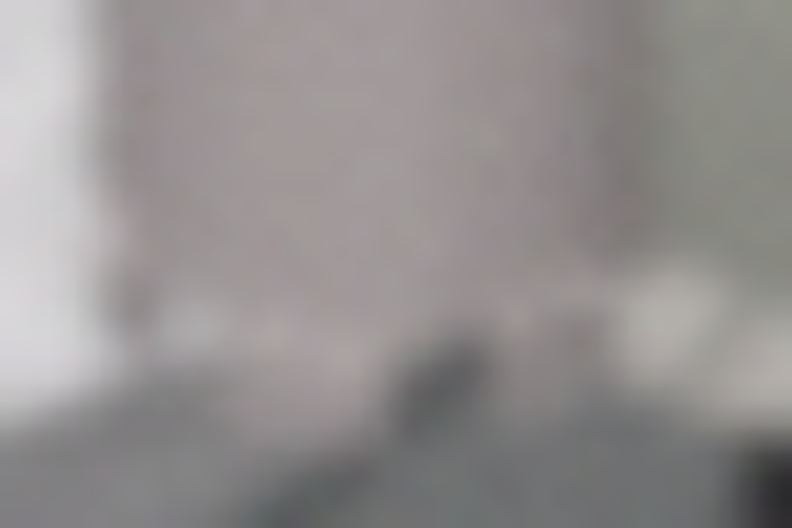

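```bash
cat > plan.py <<'E'
from meas import *
S=np.array([.6555,.178,.0795])
TL=.0554
tilt=R.from_rotvec(-a*yv)   # takes world z to peg z
def target(h,phi,S=S,R0=None,TL=TL):
    # phi: jaw angle in peg frame from xv
    y=np.cos(phi)*xv+np.sin(phi)*yv;M=np.c_[np.cross(y,-z),y,-z]
    return S+(h+TL)*z,R.from_matrix(M)
def phi_now():
    _,r,_=pose();y=r.as_matrix()[:,1];return np.degrees(np.arctan2(y@yv,y@xv))
E
python3 - <<'E'
from plan import *
print(tilt.apply([0,0,1]),z)
p,r,st=pose();y=r.as_matrix()[:,1];j=np.degrees(np.arctan2(y[1],y[0]));print("jaw",j)
ph=j-15.6+11.6;print("phi target",ph)
P,Rt=target(.13,np.radians(ph));print(P);delta(P,Rt)
E
```

```text
[-0.55244735 -0.15424607  0.81915204] [-0.55244735 -0.15424607  0.81915204]
jaw 114.68090235072859
phi target 110.68090235072859
[0.55307626 0.14940278 0.23137079]
dpos [-120.6   73.6   42.2] drot [  9.04 -33.95 -11.24] n_rot 5.151833737931899 n_pos 3.535630160868217
```

Call:
play_rows(
  fingers=[52, 52, 52, 52, 52],
  delta_pos=[
    [-15, 9, 0],
    [-35, 21, 2],
    [-60, 36, 10],
    [-80, 49, 20],
    [-100, 61, 32],
  ],
  delta_rot=[
    [1.5, -5.7, -1.9],
    [3, -11.3, -3.7],
    [4.5, -17, -5.6],
    [6, -22.6, -7.5],
    [7.5, -28.3, -9.4],
  ],
)

```text
clock: 6.12
tool_pos: [0.5395, 0.1305, 0.2413]
eef_rot: [-0.777, 2.511, -0.029]
contact_force: [0.9, 1.0, -3.2]
finger_gap: 0.0583
```

```bash
python3 - <<'E'
from plan import *
P,Rt=target(.13,np.radians(110.7));print(P);delta(P,Rt);print(get_state()["finger_gap"])
E
```

```text
[0.55307626 0.14940278 0.23137079]
dpos [-15.1  10.4  17.5] drot [ 1.5  -5.39 -1.77] n_rot 0.8188113927781484 n_pos 0.6067765349231774
0.05825901784468206
```

Call:
play_rows(
  fingers=[52, 52, 52, 52, 52],
  delta_pos=[
    [-7, 5, 8],
    [-14, 10, 17],
    [-14, 10, 17],
    [-14, 10, 17],
    [-14, 10, 17],
  ],
  delta_rot=[
    [0.7, -2.7, -0.9],
    [1.5, -5.3, -1.7],
    [1.5, -5.3, -1.7],
    [1.5, -5.3, -1.7],
    [1.5, -5.3, -1.7],
  ],
)

```text
clock: 6.53
tool_pos: [0.5524, 0.147, 0.2322]
eef_rot: [-0.786, 2.414, -0.036]
contact_force: [0.2, 0.2, -1.7]
finger_gap: 0.058
```

```bash
cat > look.py <<'E'
from plan import *
import sys
def look(name,d=False):
    p,r,st=pose();out=[]
    for n,(x,y,w) in(("side",(225,110,100)),("top",(195,130,80))):
        c=cam(n);k=600/w*.66
        im=cv2.resize(np.clip(c["color"][y:y+w,x:x+w].astype(float)*1.8,0,255).astype(np.uint8),(400,400),interpolation=cv2.INTER_CUBIC);k=400/w
        if d:
            for h,col in((TL,(0,0,255)),(TL-.11,(0,255,0))):
                q=proj(c,p+r.apply([0,0,h]))[0];cv2.circle(im,tuple(int(v) for v in (q-[x,y]+.5)*k),3,col,-1)
            for h in(0,.09):
                q=proj(c,S+h*z)[0];cv2.circle(im,tuple(int(v) for v in (q-[x,y]+.5)*k),3,(255,0,255),-1)
        out.append(im)
    cv2.imwrite("pics/"+name+".png",np.hstack(out))
E
python3 - <<'E'
from look import *
P,Rt=target(.13,np.radians(110.7));delta(P,Rt);print(get_state()["contact_force"])
look("h1",True)
E
```

```text
dpos [-1.3  1.8  1.4] drot [ 0.05 -0.43 -0.19] n_rot 0.06598855351246413 n_pos 0.06389289458685458
[ 0.20349666  0.17362925 -1.7209364 ]
```

View pics/h1.png

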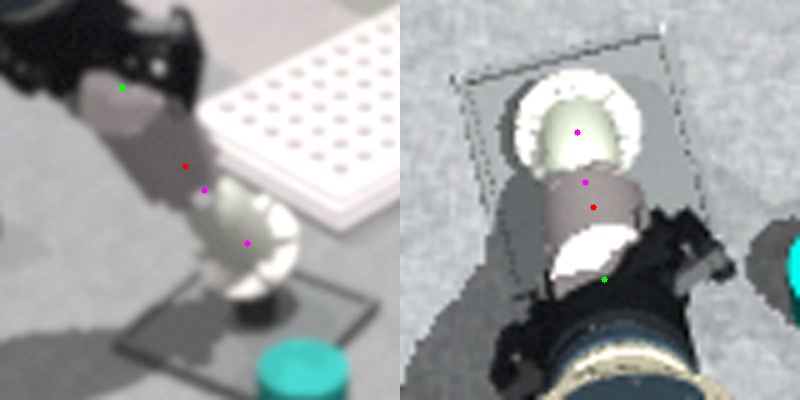

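The pictures show the reported TCP z is about 28 mm too low in world z. The cup sits that much further along +x than a tool-fixed offset would put it. I'll redo the overlay with that model.

```bash
cat > look.py <<'E'
from plan import *
D=.028
def cupT(D=None,lat=(0,0)):
    D=globals()["D"] if D is None else D
    p,r,_=pose();m=p+[0,0,D]+r.apply([lat[0],lat[1],.0554+D]);return m,-r.apply([0,0,1])
def look(name,D=.028,ring=True,boxes=(("side",(240,125,60)),("top",(215,140,50)))):
    m,ax=cupT(D);out=[]
    u=np.cross(ax,[0,1,0]);u/=np.linalg.norm(u);v=np.cross(ax,u)
    for n,(x,y,w) in boxes:
        c=cam(n);k=400/w
        im=cv2.resize(np.clip(c["color"][y:y+w,x:x+w].astype(float)*1.6,0,255).astype(np.uint8),(400,400),interpolation=cv2.INTER_CUBIC)
        if ring:
          for o,col in((m,(0,0,255)),(m+.11*ax,(0,255,0))):
            for th in np.arange(0,6.28,.4):
                q=proj(c,o+.03*(np.cos(th)*u+np.sin(th)*v))[0];cv2.circle(im,tuple(int(t) for t in (q-[x,y]+.5)*k),2,col,-1)
        out.append(im)
    cv2.imwrite("pics/"+name+".png",np.hstack(out))
E
python3 - <<'E'
from look import *
look("h2",boxes=(("side",(230,115,60)),("top",(215,145,50))))
m,ax=cupT();d=m-S;print("cup in peg",d@xv*1000,d@yv*1000,d@z*1000,np.degrees(np.arccos(ax@z)))
E
```

```text
cup in peg 16.339313989979072 -2.5588500364144613 126.81938146466607 0.30015811522160807
```

View pics/h2.png

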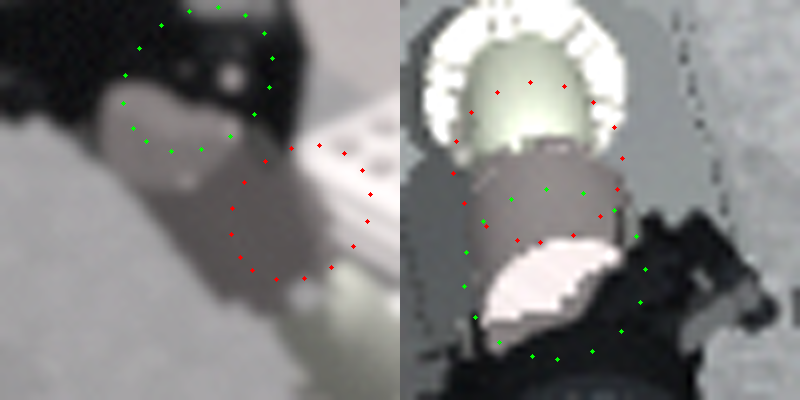

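```bash
python3 - <<'E'
from look import *
c=cam("side");t=cam("top")
o=tri([ray(c,(255.5,135.5)),ray(t,(234.1,184.1))]);print("end tri",o)
m,ax=cupT(0);print("A end",m+.11*ax);m,ax=cupT(.028);print("B end",m+.11*ax)
look("h3",D=0,boxes=(("side",(230,115,60)),("top",(215,145,50))))
E
```

```text
end tri [0.52844448 0.14462323 0.26052073]
A end [0.52306285 0.13882426 0.27809466]
B end [0.53844374 0.14306188 0.28308443]
```

View pics/h3.png

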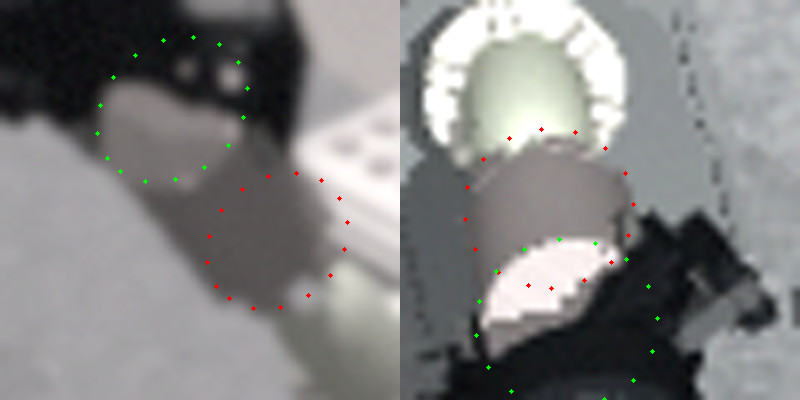

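Call:
play_rows(
  fingers=[52, 52, 52, 52, 52],
  delta_pos=[
    [-1, 2, 8],
    [-1, 2, 16],
    [-1, 2, 26],
    [-1, 2, 36],
    [-1, 2, 40],
  ],
  delta_rot=[
    [0, -0.4, 0],
    [0, -0.4, 0],
    [0, -0.4, 0],
    [0, -0.4, 0],
    [0, -0.4, 0],
  ],
)

```text
clock: 7.35
tool_pos: [0.5745, 0.1557, 0.1982]
eef_rot: [-0.785, 2.406, -0.033]
contact_force: [-0.5, -0.9, -3.0]
finger_gap: 0.0575
```

```bash
cat >> look.py <<'E'
def rep(phi=110.7,h=None):
    p,r,st=pose();m,ax=cupT(0);d=(m-S)*1000
    F=np.array(st["contact_force"])
    print("t",st["clock"],"gap",st["finger_gap"],"h",(d@z).round(1),"lat xv,yv",(d@xv).round(1),(d@yv).round(1),"phi",round(phi_now(),2),"ang",np.degrees(np.arccos(min(1,ax@z))).round(2))
    print("F peg",(F@xv).round(1),(F@yv).round(1),(F@z).round(1),"F tool",r.inv().apply(F).round(1),"T tool",r.inv().apply(st["torque"]).round(2),"j6",st["joint_pos"][5].round(2))
E
python3 - <<'E'
from look import *
rep();delta(*target(.06,np.radians(110.7)))
look("h4",D=0,boxes=(("side",(230,115,60)),("top",(215,135,50))))
E
```

```text
t 7.35 gap 0.05754793479188468 h 90.1 lat xv,yv -0.7 0.4 phi 110.53 ang 0.06
F peg -2.3 -0.7 -2.1 F tool [2.4 0.1 2.1] T tool [-0.3   0.76 -0.03] j6 -0.53
dpos [-0.5 -0.6 30.1] drot [ 0.06  0.01 -0.17] n_rot 0.02536782180337752 n_pos 0.7209247116078951
```

View pics/h4.png

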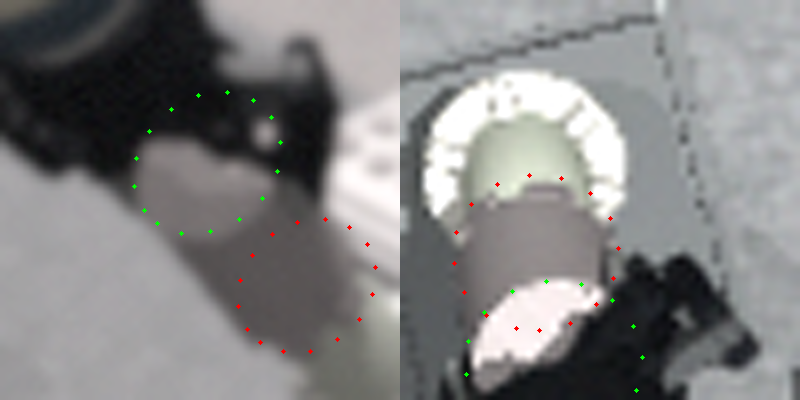

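Call:
play_rows(
  fingers=[52, 52, 52, 52, 52],
  delta_pos=[
    [0, 0, 5],
    [0, 0, 10],
    [0, 0, 15],
    [0, 0, 20],
    [0, 0, 20],
  ],
  delta_rot=[
    [0, 0, 0],
    [0, 0, 0],
    [0, 0, 0],
    [0, 0, 0],
    [0, 0, 0],
  ],
)

```text
clock: 7.87
tool_pos: [0.5854, 0.1588, 0.1828]
eef_rot: [-0.785, 2.405, -0.033]
contact_force: [0.6, -0.7, -2.0]
finger_gap: 0.0578
```

```bash
python3 - <<'E'
from look import *
rep();delta(*target(.05,np.radians(110.7)))
E
```

```text
t 7.8667 gap 0.05775703451003583 h 70.9 lat xv,yv -0.2 0.4 phi 110.54 ang 0.07
F peg -0.8 -0.8 -1.9 F tool [ 1.  -0.5  1.9] T tool [-0.34  0.74 -0.02] j6 -0.53
dpos [-0.1 -0.4 20.9] drot [ 0.04  0.06 -0.16] n_rot 0.024750871556598733 n_pos 0.5009764085295886
```

Call:
play_rows(
  fingers=[52, 52, 52, 52, 52],
  delta_pos=[
    [0, 0, 3],
    [0, 0, 6],
    [0, 0, 9],
    [0, 0, 12],
    [0, 0, 12],
  ],
  delta_rot=[
    [0, 0, 0],
    [0, 0, 0],
    [0, 0, 0],
    [0, 0, 0],
    [0, 0, 0],
  ],
)

```text
clock: 8.28
tool_pos: [0.5921, 0.1606, 0.1734]
eef_rot: [-0.785, 2.405, -0.033]
contact_force: [0.6, 0.2, -2.2]
finger_gap: 0.0581
```

```bash
python3 - <<'E'
from look import *
rep()
E
```

```text
t 8.2833 gap 0.05813298334876508 h 59.3 lat xv,yv 0.1 0.4 phi 110.54 ang 0.09
F peg -0.8 0.0 -2.1 F tool [0.7 0.3 2.1] T tool [-0.3   0.74  0.  ] j6 -0.53
```

Call:
play_rows(
  fingers=[52, 52, 52, 52, 52],
  delta_pos=[
    [0, 0, 3],
    [0, 0, 6],
    [0, 0, 9],
    [0, 0, 12],
    [0, 0, 12],
  ],
  delta_rot=[
    [0, 0, 0],
    [0, 0, 0],
    [0, 0, 0],
    [0, 0, 0],
    [0, 0, 0],
  ],
)

```text
clock: 8.7
tool_pos: [0.5988, 0.1625, 0.1636]
eef_rot: [-0.785, 2.405, -0.033]
contact_force: [0.1, 0.3, -1.9]
finger_gap: 0.0581
```

```bash
python3 - <<'E'
from look import *
rep()
E
```

```text
t 8.7 gap 0.05811354774834642 h 47.2 lat xv,yv 0.1 0.4 phi 110.54 ang 0.09
F peg -0.9 0.3 -1.6 F tool [0.8 0.6 1.6] T tool [-0.2   0.64 -0.01] j6 -0.52
```

Call:
play_rows(
  fingers=[52, 52, 52, 52, 52],
  delta_pos=[
    [0, 0, 3],
    [0, 0, 6],
    [0, 0, 9],
    [0, 0, 12],
    [0, 0, 12],
  ],
  delta_rot=[
    [0, 0, 0],
    [0, 0, 0],
    [0, 0, 0],
    [0, 0, 0],
    [0, 0, 0],
  ],
)

```text
clock: 9.12
tool_pos: [0.6055, 0.1643, 0.1539]
eef_rot: [-0.785, 2.405, -0.034]
contact_force: [0.8, 0.4, -2.9]
finger_gap: 0.0581
```

```bash
python3 - <<'E'
from look import *
rep();look("h5",D=0,boxes=(("side",(240,125,60)),("top",(215,135,50))))
E
```

```text
t 9.1167 gap 0.05809286238275444 h 35.3 lat xv,yv 0.3 0.3 phi 110.54 ang 0.1
F peg -1.0 0.2 -2.9 F tool [0.9 0.5 2.9] T tool [-0.01  0.57  0.01] j6 -0.52
```

View pics/h5.png

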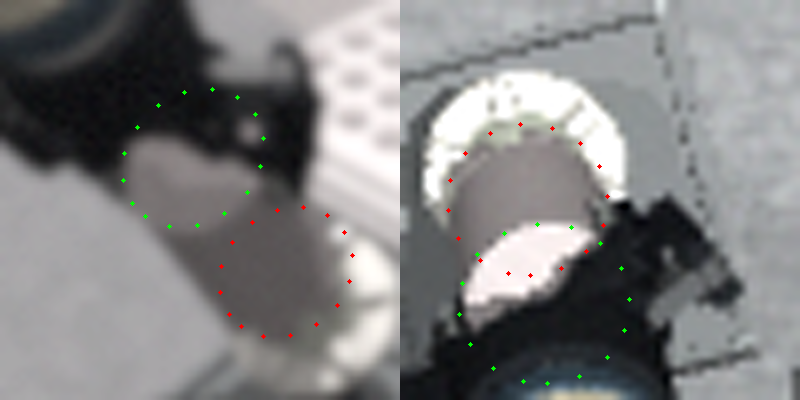

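Call:
play_rows(
  fingers=[52, 52, 52, 52, 52],
  delta_pos=[
    [0, 0, 3],
    [0, 0, 6],
    [0, 0, 9],
    [0, 0, 12],
    [0, 0, 12],
  ],
  delta_rot=[
    [0, 0, 0],
    [0, 0, 0],
    [0, 0, 0],
    [0, 0, 0],
    [0, 0, 0],
  ],
)

```text
clock: 9.63
tool_pos: [0.6123, 0.1661, 0.1441]
eef_rot: [-0.785, 2.404, -0.034]
contact_force: [2.3, -1.3, -2.3]
finger_gap: 0.0579
```

```bash
python3 - <<'E'
from look import *
rep()
E
```

```text
t 9.6333 gap 0.057910566856752346 h 23.3 lat xv,yv 0.5 0.2 phi 110.54 ang 0.1
F peg 0.2 -1.9 -3.0 F tool [ 0.5 -1.9  3. ] T tool [ 0.18  0.57 -0.01] j6 -0.52
```

Call:
play_rows(
  fingers=[52, 52, 52, 52, 52],
  delta_pos=[
    [0, -0.5, 1.5],
    [0, -0.5, 3],
    [0, -0.5, 4.5],
    [0, -0.5, 6],
    [0, -0.5, 6],
  ],
  delta_rot=[
    [0, 0, 0],
    [0, 0, 0],
    [0, 0, 0],
    [0, 0, 0],
    [0, 0, 0],
  ],
)

```text
clock: 10.05
tool_pos: [0.6156, 0.1668, 0.1395]
eef_rot: [-0.785, 2.404, -0.033]
contact_force: [1.2, -0.0, -2.1]
finger_gap: 0.0584
```

```bash
python3 - <<'E'
from look import *
rep()
E
```

```text
t 10.05 gap 0.05836024240084505 h 17.6 lat xv,yv 0.5 -0.0 phi 110.54 ang 0.11
F peg -0.2 -0.3 -2.4 F tool [ 0.3 -0.2  2.4] T tool [-0.18  0.63 -0.02] j6 -0.52
```

Now I'll feel for the crowns or the drop.

Call:
play_rows(
  fingers=[52, 52, 52, 52, 52],
  delta_pos=[
    [0, 0, 1],
    [0, 0, 2],
    [0, 0, 3],
    [0, 0, 4],
    [0, 0, 4],
  ],
  delta_rot=[
    [0, 0, 0],
    [0, 0, 0],
    [0, 0, 0],
    [0, 0, 0],
    [0, 0, 0],
  ],
)

```text
clock: 10.47
tool_pos: [0.6178, 0.1673, 0.1364]
eef_rot: [-0.785, 2.404, -0.033]
contact_force: [0.4, -0.4, -1.3]
finger_gap: 0.058
```

```bash
python3 - <<'E'
from look import *
rep()
E
```

```text
t 10.4667 gap 0.058049503385974574 h 13.6 lat xv,yv 0.6 -0.1 phi 110.54 ang 0.11
F peg -0.5 -0.5 -1.3 F tool [ 0.7 -0.3  1.3] T tool [-0.18  0.65  0.02] j6 -0.52
```

Call:
play_rows(
  fingers=[52, 52, 52, 52, 52],
  delta_pos=[
    [0, 0, 1],
    [0, 0, 2],
    [0, 0, 3],
    [0, 0, 3],
    [0, 0, 3],
  ],
  delta_rot=[
    [0, 0, 0],
    [0, 0, 0],
    [0, 0, 0],
    [0, 0, 0],
    [0, 0, 0],
  ],
)

```text
clock: 10.88
tool_pos: [0.6195, 0.1678, 0.134]
eef_rot: [-0.785, 2.404, -0.034]
contact_force: [0.9, -0.0, -2.7]
finger_gap: 0.0581
```

```bash
python3 - <<'E'
from look import *
rep()
E
```

```text
t 10.8833 gap 0.05812557591179258 h 10.8 lat xv,yv 0.7 -0.1 phi 110.54 ang 0.12
F peg -0.8 -0.3 -2.7 F tool [0.9 0.  2.7] T tool [-0.09  0.66 -0.01] j6 -0.52
```

Call:
play_rows(
  fingers=[52, 52, 52, 52, 52],
  delta_pos=[
    [0, 0, 1],
    [0, 0, 2],
    [0, 0, 3],
    [0, 0, 3],
    [0, 0, 3],
  ],
  delta_rot=[
    [0, 0, 0],
    [0, 0, 0],
    [0, 0, 0],
    [0, 0, 0],
    [0, 0, 0],
  ],
)

```text
clock: 11.3
tool_pos: [0.6215, 0.1681, 0.1319]
eef_rot: [-0.784, 2.404, -0.034]
contact_force: [2.5, -1.1, -3.2]
finger_gap: 0.058
```

```bash
python3 - <<'E'
from look import *
rep();look("h6",ring=False,boxes=(("side",(265,145,50)),("top",(211,133,40))))
E
```

```text
t 11.3 gap 0.05795453417662041 h 7.8 lat xv,yv 1.1 -0.4 phi 110.54 ang 0.14
F peg -0.1 -1.7 -3.8 F tool [ 0.7 -1.6  3.8] T tool [0.47 0.56 0.09] j6 -0.52
```

View pics/h6.png

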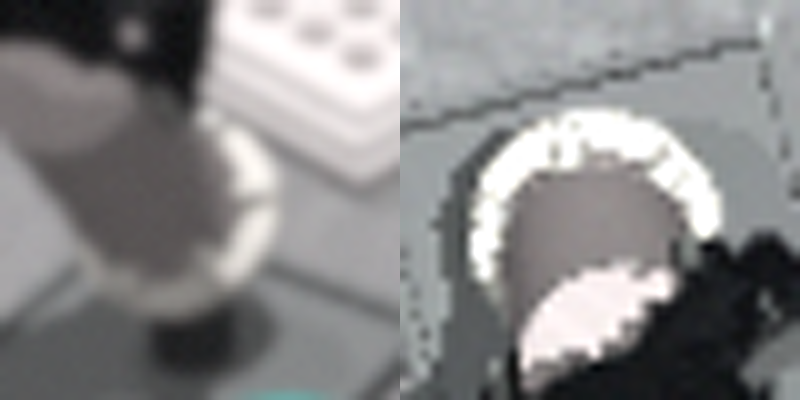

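Call:
play_rows(
  fingers=[52, 52, 52, 52, 52],
  delta_pos=[
    [0, -0.4, 0.5],
    [0, -0.4, 1],
    [0, -0.4, 1.5],
    [0, -0.4, 2],
    [0, -0.4, 2],
  ],
  delta_rot=[
    [0, 0, 0],
    [0, 0, 0],
    [0, 0, 0],
    [0, 0, 0],
    [0, 0, 0],
  ],
)

```text
clock: 11.82
tool_pos: [0.6228, 0.1681, 0.1302]
eef_rot: [-0.784, 2.404, -0.034]
contact_force: [4.7, -2.7, -2.5]
finger_gap: 0.0582
```

```bash
python3 - <<'E'
from look import *
rep()
E
```

```text
t 11.8167 gap 0.05816480158544532 h 5.8 lat xv,yv 1.3 -0.7 phi 110.54 ang 0.15
F peg 1.7 -3.9 -4.3 F tool [-0.2 -4.2  4.3] T tool [0.79 0.32 0.15] j6 -0.52
```

Call:
play_rows(
  fingers=[52, 52, 52, 52, 52],
  delta_pos=[
    [0, -0.5, 0],
    [0, -0.8, 0],
    [0, -0.8, 0],
    [0, -0.8, 0],
    [0, -0.8, 0],
  ],
  delta_rot=[
    [0, 0, 1],
    [0, 0, 2],
    [0, 0, 3],
    [0, 0, 3],
    [0, 0, 3],
  ],
)

```text
clock: 12.23
tool_pos: [0.6227, 0.1678, 0.1301]
eef_rot: [-0.722, 2.424, -0.012]
contact_force: [1.9, 1.1, -0.7]
finger_gap: 0.0582
```

```bash
python3 - <<'E'
from look import *
rep()
E
```

```text
t 12.2333 gap 0.058242512843671865 h 5.8 lat xv,yv 1.0 -0.9 phi 107.55 ang 0.12
F peg 1.4 0.6 -1.8 F tool [-1.5  0.1  1.8] T tool [ 0.13  0.29 -0.11] j6 -0.47
```

Call:
play_rows(
  fingers=[52, 52, 52, 52, 52],
  delta_pos=[
    [0, 0, 0.5],
    [0, 0, 1],
    [0, 0, 1.5],
    [0, 0, 2],
    [0, 0, 2],
  ],
  delta_rot=[
    [0, 0, 0],
    [0, 0, 0],
    [0, 0, 0],
    [0, 0, 0],
    [0, 0, 0],
  ],
)

```text
clock: 12.65
tool_pos: [0.6239, 0.1679, 0.1285]
eef_rot: [-0.722, 2.424, -0.012]
contact_force: [2.0, -0.7, -0.7]
finger_gap: 0.0581
```

```bash
python3 - <<'E'
from look import *
rep()
E
```

```text
t 12.65 gap 0.058052793464221875 h 3.7 lat xv,yv 1.0 -1.1 phi 107.55 ang 0.11
F peg 1.0 -1.2 -1.6 F tool [-0.6 -1.4  1.6] T tool [ 0.11  0.35 -0.05] j6 -0.47
```

Call:
play_rows(
  fingers=[52, 52, 52, 52, 52],
  delta_pos=[
    [0, -0.2, 0.5],
    [0, -0.2, 1],
    [0, -0.2, 1.5],
    [0, -0.2, 2],
    [0, -0.2, 2],
  ],
  delta_rot=[
    [0, 0, 0],
    [0, 0, 0],
    [0, 0, 0],
    [0, 0, 0],
    [0, 0, 0],
  ],
)

```text
clock: 13.07
tool_pos: [0.6251, 0.1681, 0.1269]
eef_rot: [-0.722, 2.424, -0.012]
contact_force: [0.2, -0.3, -0.1]
finger_gap: 0.0581
```

```bash
python3 - <<'E'
from look import *
rep()
E
```

```text
t 13.0667 gap 0.058136931755082374 h 1.8 lat xv,yv 1.1 -1.3 phi 107.55 ang 0.12
F peg 0.0 -0.3 -0.2 F tool [ 0.1 -0.3  0.2] T tool [ 0.    0.44 -0.11] j6 -0.47
```

Call:
play_rows(
  fingers=[52, 52, 52, 52, 52],
  delta_pos=[
    [0, 0, 0.5],
    [0, 0, 1],
    [0, 0, 1.5],
    [0, 0, 2],
    [0, 0, 2],
  ],
  delta_rot=[
    [0, 0, 0],
    [0, 0, 0],
    [0, 0, 0],
    [0, 0, 0],
    [0, 0, 0],
  ],
)

```text
clock: 13.48
tool_pos: [0.6256, 0.1687, 0.1269]
eef_rot: [-0.722, 2.422, -0.012]
contact_force: [-17.5, -2.2, 18.1]
finger_gap: 0.0582
```

```bash
python3 - <<'E'
from look import *
rep()
E
```

```text
t 13.4833 gap 0.058209618927624086 h 1.4 lat xv,yv 1.7 -0.9 phi 107.57 ang 0.2
F peg -3.9 2.6 24.9 F tool [  2.9   3.6 -24.9] T tool [-0.52  1.35 -0.05] j6 -0.47
```

Call:
play_rows(
  fingers=[52, 52, 52, 52, 52],
  delta_pos=[
    [0, 0, -0.7],
    [0, 0, -1.4],
    [0, 0, -1.4],
    [0, 0, -1.4],
    [0, 0, -1.4],
  ],
  delta_rot=[
    [0, 0, 0],
    [0, 0, 0],
    [0, 0, 0],
    [0, 0, 0],
    [0, 0, 0],
  ],
)

```text
clock: 13.9
tool_pos: [0.6253, 0.1684, 0.1269]
eef_rot: [-0.722, 2.423, -0.012]
contact_force: [-7.5, -0.2, 7.3]
finger_gap: 0.0579
```

```bash
python3 - <<'E'
from look import *
rep();look("h7",ring=False,boxes=(("side",(265,145,50)),("top",(211,133,40))))
look("h7b",D=0,boxes=(("side",(245,130,60)),("top",(211,133,50))))
E
```

```text
t 13.9 gap 0.057859494048229786 h 1.6 lat xv,yv 1.3 -1.1 phi 107.55 ang 0.15
F peg -1.7 1.9 10.2 F tool [  1.1   2.3 -10.2] T tool [-0.24  0.72 -0.03] j6 -0.47
```

View pics/h7.png

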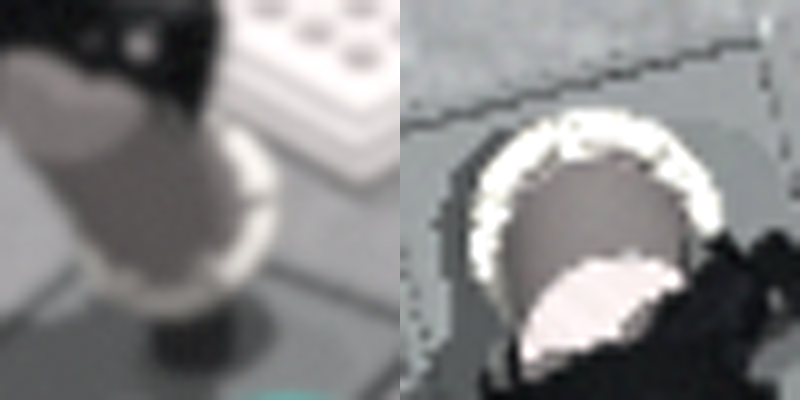

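View pics/h7b.png

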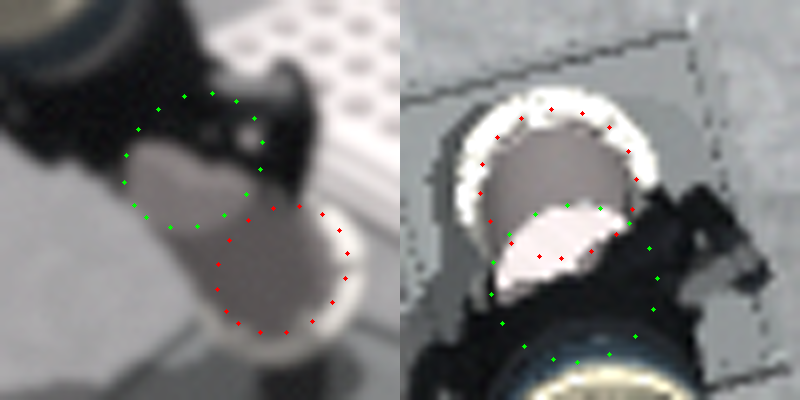

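The rim margin at the top is 13 mm, against about 10 mm at the sides, and contact is hard at h = 1.6 as reported. So the rim is riding on the crowns and has to be turned. I'll turn back past the visual estimate under a light push.

Call:
play_rows(
  fingers=[52, 52, 52, 52, 52],
  delta_pos=[
    [0, 0, -0.3],
    [0, 0, -0.3],
    [0, 0, -0.3],
    [0, 0, -0.3],
    [0, 0, -0.3],
  ],
  delta_rot=[
    [0, 0, -0.6],
    [0, 0, -1.2],
    [0, 0, -1.8],
    [0, 0, -2.4],
    [0, 0, -3],
  ],
)

```text
clock: 14.52
tool_pos: [0.6253, 0.1682, 0.1269]
eef_rot: [-0.786, 2.404, -0.033]
contact_force: [-4.4, 1.0, 5.4]
finger_gap: 0.0579
```

```bash
python3 - <<'E'
from look import *
rep()
E
```

```text
t 14.5167 gap 0.05787351850446867 h 1.6 lat xv,yv 1.4 -1.2 phi 110.58 ang 0.14
F peg -0.1 2.2 6.7 F tool [-0.7  2.1 -6.7] T tool [-0.3   0.46  0.37] j6 -0.52
```

Call:
play_rows(
  fingers=[52, 52, 52, 52, 52],
  delta_pos=[
    [0, 0, 0],
    [0, 0, 0],
    [0, 0, 0],
    [0, 0, 0],
    [0, 0, 0],
  ],
  delta_rot=[
    [0, 0, -0.6],
    [0, 0, -1.2],
    [0, 0, -1.8],
    [0, 0, -2.4],
    [0, 0, -3],
  ],
)

```text
clock: 14.93
tool_pos: [0.6258, 0.1686, 0.1273]
eef_rot: [-0.847, 2.382, -0.053]
contact_force: [-3.3, 3.0, 4.4]
finger_gap: 0.0583
```

```bash
python3 - <<'E'
from look import *
rep()
E
```

```text
t 14.9333 gap 0.05833151967713801 h 1.6 lat xv,yv 2.1 -1.0 phi 113.5 ang 0.22
F peg 0.6 3.8 5.0 F tool [-2.   3.2 -5. ] T tool [-0.57 -0.32  1.72] j6 -0.57
```

Torque of 1.7 Nm blocks the turn, which is far more than friction at this push could give. The teeth look engaged. I'll ease back and check how far home it is by projecting rim circles at h = 0 and h = 10.5.

Call:
play_rows(
  fingers=[52, 52, 52, 52, 52],
  delta_pos=[
    [0, 0, 0],
    [0, 0, 0],
    [0, 0, 0],
    [0, 0, 0],
    [0, 0, 0],
  ],
  delta_rot=[
    [0, 0, 1],
    [0, 0, 2],
    [0, 0, 3],
    [0, 0, 4],
    [0, 0, 4],
  ],
)

```text
clock: 15.35
tool_pos: [0.6259, 0.1682, 0.1273]
eef_rot: [-0.763, 2.41, -0.027]
contact_force: [-2.2, 0.1, 5.5]
finger_gap: 0.0581
```

```bash
python3 - <<'E'
from look import *
rep()
out=[]
for n,(x,y,w),S0 in(("side",(262,143,45),Ss),("top",(211,133,40),St)):
    c=cam(n);k=400/w
    im=cv2.resize(np.clip(c["color"][y:y+w,x:x+w].astype(float)*1.6,0,255).astype(np.uint8),(400,400),interpolation=cv2.INTER_CUBIC)
    for h,rr,col in((0,.03,(0,0,255)),(.0105,.03,(0,255,0)),(0,.039,(255,0,255)),(.11,.03,(0,0,255)),(.1205,.03,(0,255,0))):
        for th in np.arange(0,6.28,.2):
            q=proj(c,S0+h*z+rr*(np.cos(th)*xv+np.sin(th)*yv))[0];cv2.circle(im,tuple(int(t) for t in (q-[x,y]+.5)*k),1,col,-1)
    out.append(im)
cv2.imwrite("pics/h8.png",np.hstack(out))
E
```

```text
t 15.35 gap 0.05809128259891521 h 1.6 lat xv,yv 2.1 -1.5 phi 109.53 ang 0.19
F peg 1.4 0.7 5.7 F tool [-1.6  0.2 -5.6] T tool [-0.05 -0.01 -0.08] j6 -0.5
```

View pics/h8.png

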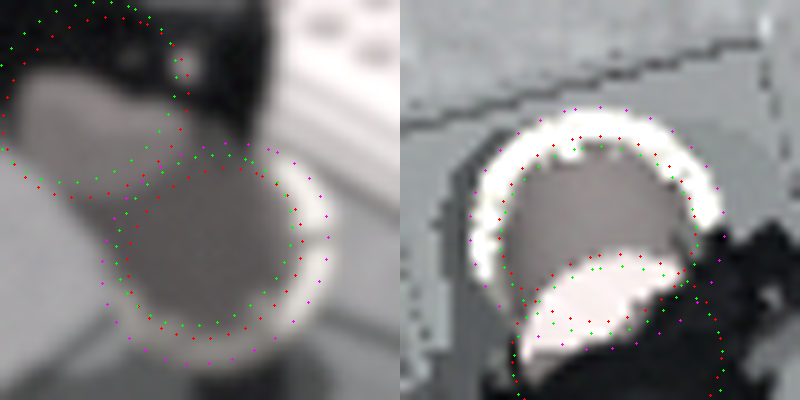

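Call:
play_rows(
  fingers=[52, 52, 52, 52, 52],
  delta_pos=[
    [0, 0, 0],
    [0, 0, 0],
    [0, 0, 0],
    [0, 0, 0],
    [0, 0, 0],
  ],
  delta_rot=[
    [0, 0, 1],
    [0, 0, 2],
    [0, 0, 3],
    [0, 0, 4],
    [0, 0, 5],
  ],
)

```text
clock: 15.87
tool_pos: [0.6253, 0.1679, 0.1268]
eef_rot: [-0.66, 2.441, 0.007]
contact_force: [-4.2, -2.6, 5.5]
finger_gap: 0.0581
```

```bash
python3 - <<'E'
from look import *
rep()
E
```

```text
t 15.8667 gap 0.05814752414624473 h 1.6 lat xv,yv 1.2 -1.6 phi 104.64 ang 0.11
F peg -0.7 -1.4 7.2 F tool [ 1.  -1.1 -7.2] T tool [ 0.31  0.81 -1.73] j6 -0.41
```

It's blocked both ways: ±1.7 Nm at 113.5° and at 104.6°. So the notches are over the teeth and the rim bears on the seat. I'll centre it and release.

Call:
play_rows(
  fingers=[52, 52, 52, 52, 52],
  delta_pos=[
    [0, 0, 0],
    [0, 0, 0],
    [0, 0, 0],
    [0, 0, 0],
    [0, 0, 0],
  ],
  delta_rot=[
    [0, 0, -2],
    [0, 0, -4],
    [0, 0, -4.5],
    [0, 0, -4.5],
    [0, 0, -4.5],
  ],
)

```text
clock: 16.28
tool_pos: [0.6251, 0.1679, 0.1267]
eef_rot: [-0.753, 2.415, -0.024]
contact_force: [-5.0, -0.7, 5.8]
finger_gap: 0.0579
```

```bash
python3 - <<'E'
from look import *
rep()
E
```

```text
t 16.2833 gap 0.057896848559257676 h 1.6 lat xv,yv 0.9 -1.6 phi 109.05 ang 0.09
F peg -0.8 0.6 7.7 F tool [ 0.5  0.9 -7.7] T tool [0.02 0.62 0.13] j6 -0.49
```

Call:
play_rows(
  fingers=[60, 66, 74, 85, 85],
  delta_pos=[
    [0, 0, 0],
    [0, 0, 0],
    [0, 0, 0],
    [0, 0, 0],
    [0, 0, 0],
  ],
  delta_rot=[
    [0, 0, 0],
    [0, 0, 0],
    [0, 0, 0],
    [0, 0, 0],
    [0, 0, 0],
  ],
)

```text
clock: 16.7
tool_pos: [0.6252, 0.1681, 0.1265]
eef_rot: [-0.753, 2.414, -0.023]
contact_force: [0.2, 0.4, 0.9]
finger_gap: 0.0851
```

```bash
python3 - <<'E'
from look import *
rep();look("r1",ring=False,boxes=(("side",(240,125,80)),("top",(201,125,60))))
E
```

```text
t 16.7 gap 0.08506966881399382 h 1.4 lat xv,yv 1.0 -1.3 phi 109.05 ang 0.1
F peg 0.8 0.3 0.5 F tool [-0.8  0.  -0.5] T tool [-0.16  0.45  0.04] j6 -0.49
```

View pics/r1.png

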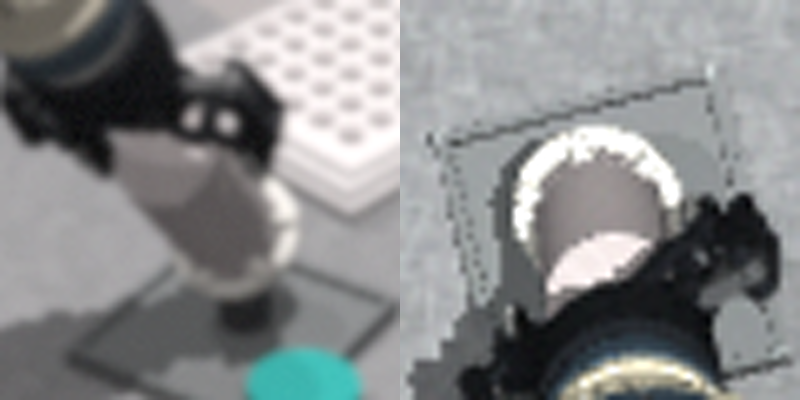

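Released. The fingers are fully open, with the cup between them. I'll retreat straight back along the tool axis.

Call:
play_rows(
  fingers=[85, 85, 85, 85, 85],
  delta_pos=[
    [0, 0, -6],
    [0, 0, -16],
    [0, 0, -30],
    [0, 0, -45],
    [0, 0, -60],
  ],
  delta_rot=[
    [0, 0, 0],
    [0, 0, 0],
    [0, 0, 0],
    [0, 0, 0],
    [0, 0, 0],
  ],
)

```text
clock: 17.22
tool_pos: [0.5912, 0.1586, 0.177]
eef_rot: [-0.753, 2.414, -0.023]
contact_force: [0.4, -0.6, 0.4]
finger_gap: 0.0851
```

Call:
play_rows(
  fingers=[85, 85, 85, 85, 85],
  delta_pos=[
    [0, 0, -25],
    [0, 0, -50],
    [0, 0, -75],
    [0, 0, -80],
    [0, 0, -80],
  ],
  delta_rot=[
    [0, 0, 0],
    [0, 0, 0],
    [0, 0, 0],
    [0, 0, 0],
    [0, 0, 0],
  ],
)

```text
clock: 17.63
tool_pos: [0.5476, 0.1462, 0.2442]
eef_rot: [-0.752, 2.41, -0.025]
contact_force: [0.0, 0.5, -0.5]
finger_gap: 0.0851
```

```bash
python3 - <<'E'
from look import *
rep()
out=[]
for n,(x,y,w),S0 in(("side",(240,125,70)),("top",(206,128,50))) and (("side",(240,125,70),Ss),("top",(206,128,50),St)):
    c=cam(n);k=400/w;cv2.imwrite(f"pics/full_{n}.png",c["color"])
    im=cv2.resize(np.clip(c["color"][y:y+w,x:x+w].astype(float)*1.6,0,255).astype(np.uint8),(400,400),interpolation=cv2.INTER_CUBIC)
    for h,rr,col in((0,.03,(0,0,255)),(.11,.03,(0,0,255)),(.1205,.03,(0,255,0))):
        for th in np.arange(0,6.28,.2):
            q=proj(c,S0+h*z+rr*(np.cos(th)*xv+np.sin(th)*yv))[0];cv2.circle(im,tuple(int(t) for t in (q-[x,y]+.5)*k),1,col,-1)
    out.append(im)
cv2.imwrite("pics/r2.png",np.hstack(out))
E
```

```text
t 17.6333 gap 0.08505403780286071 h 144.0 lat xv,yv 2.7 -1.7 phi 109.07 ang 0.37
F peg -0.2 0.4 -0.5 F tool [0.  0.5 0.5] T tool [-0.17  0.44 -0.03] j6 -0.53
```

View pics/r2.png

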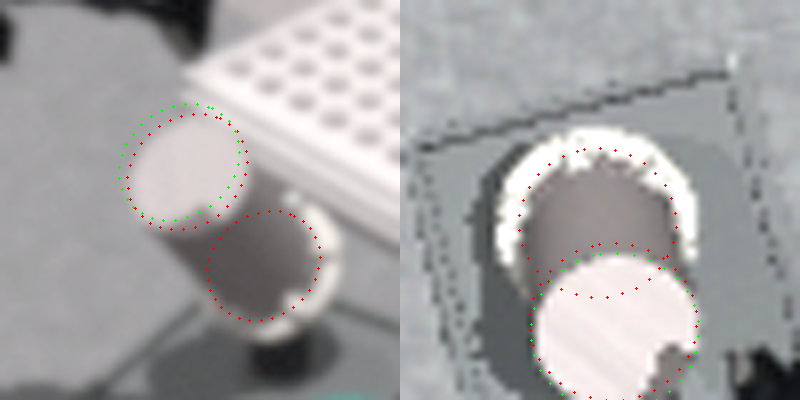

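View pics/full_side.png

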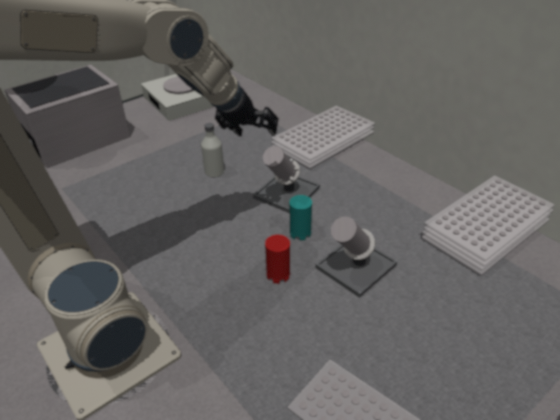

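The end disc is now nearly unobstructed in both views, so I'll measure its centre directly against the seat. The plain cup on its own peg can serve as a reference.

```bash
python3 - <<'E'
from look import *
C={}
def endc(n,box,th):
    c=C.setdefault(n,cam(n));x,y,w,h=box;g=c["color"][y:y+h,x:x+w].min(2)
    g=cv2.resize(g,None,fx=4,fy=4,interpolation=cv2.INTER_CUBIC)
    m=(g>th).astype(np.uint8);cs,_=cv2.findContours(m,0,1)
    k=max(cs,key=cv2.contourArea);k=cv2.convexHull(k);e=cv2.fitEllipse(k.astype(np.float32))
    ctr=(np.array(e[0])+.5)/4-.5+[x,y];print(n,ctr,np.array(e[1])/4,e[2]);return ctr
s=C.setdefault("side",cam("side"));t=C.setdefault("top",cam("top"))
for n,b in(("side",(255,135,40,40)),("top",(215,150,40,35)),("side",(325,205,40,45)),("top",(330,160,35,50))):
    x,y,w,h=b;g=C[n]["color"][y:y+h,x:x+w].min(2);print(n,b,np.percentile(g,[5,25,50,75,90,97]))
print("pred end home side",proj(s,S+.11*z),proj(s,Ss+.11*z),"top",proj(t,S+.11*z),proj(t,St+.11*z),"mult crown",proj(s,S+.1205*z),proj(t,S+.1205*z))
np.save("x.npy",0)
cr=lambda n,x,y:cv2.resize(C[n]["color"][y:y+40,x:x+40],(400,400),interpolation=cv2.INTER_CUBIC)
cv2.imwrite("pics/e1.png",np.hstack([cr("side",258,138),cr("top",214,148)]));cv2.imwrite("pics/e2.png",np.hstack([cr("side",328,208),cr("top",325,165)]))
E
```

```text
side (255, 135, 40, 40) [ 53. 100. 104. 131. 139. 152.]
top (215, 150, 40, 35) [ 20.95  61.    90.   110.25 148.   152.  ]
side (325, 205, 40, 45) [ 55. 100. 103. 118. 126. 127.]
top (330, 160, 35, 50) [ 56.  84. 100. 114. 141. 171.]
pred end home side [[273.12937595 154.00924161]] [[272.21796973 154.53536299]] top [[231.99113443 168.28617361]] [[232.20628535 167.84923252]] mult crown [[271.75894674 152.31612891]] [[232.18947858 169.55611194]]
```

View pics/e1.png

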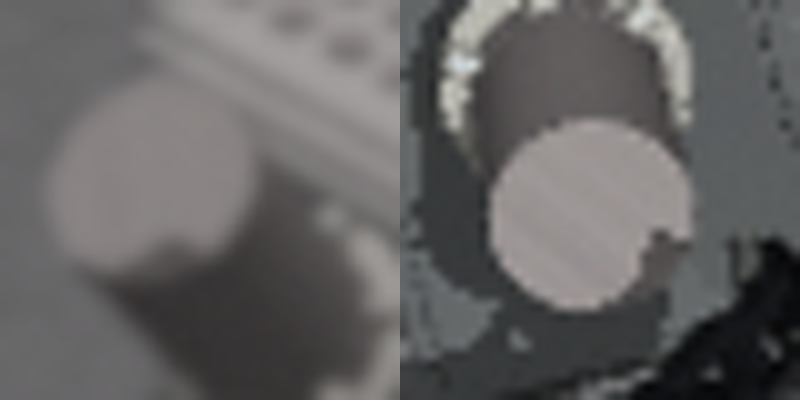

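View pics/e2.png

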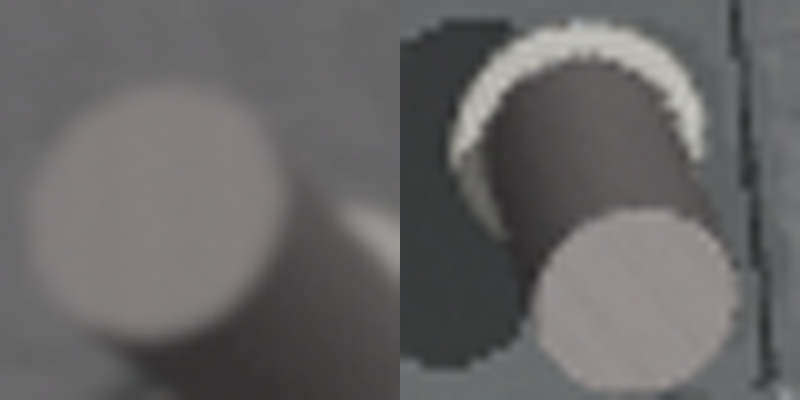

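```bash
python3 - <<'E'
from look import *
s=cam("side");t=cam("top")
f=lambda x,y,o:(x/10-.45+o[0],y/10-.45+o[1])
a1=tri([ray(s,f(151,177,(258,138))),ray(t,f(191,214,(214,148)))])
b=tri([ray(s,f(157,212,(328,208))),ray(t,f(237,300,(325,165)))])
print("cup end",a1,"-> in peg",(a1-S)@xv,(a1-S)@yv,(a1-S)@z);print("plain end",b)
E
```

```text
cup end [0.59276313 0.15968043 0.16730854] -> in peg -0.0031685634138954866 -0.0007735382138774165 0.10941308195060859
plain end [ 0.52379515 -0.17464647  0.16558258]
```

The cup's end is 109.4 mm along the peg, where home is 110 and riding on the crowns would be 120.5. Its height matches the seated plain cup within 2 mm, so it is home. Handing in.

```bash
python3 - <<'E'
from station import *
print(hand_in())
E
```

```text
the job is handed in; nothing more can be done
None
```

I hung the notched steel cup mouth-down on the empty leaning peg, got its notches over the teeth, released it and backed the gripper off. I handed in at about 18 s of the 48 s allowed; hand-in reports no verdict.

**Grasp:** The first grasp closed on nothing. The fingers stood about 25–30 mm higher than the stated tool geometry suggested. I went about 34 mm lower and it held at a 58 mm opening.

**Turning:** The rim reached a firm stop. From there, turning about 4° either way met about 1.7 Nm of resistance, far more than friction would give, so the notches were over the teeth. I centred the cup in that play before letting go. The 1.7 Nm is above the 1.5 Nm needed to turn the toothed ring, so the ring may have shifted slightly.

**Last checks:**
- **Seating:** The closed end measured from both cameras lies 109.4 mm along the peg; home is 110 mm and riding on the teeth would be 120.5 mm. It is within 2 mm of the height of the plain cup already draining.
- **Sideways:** The end is about 3 mm off the peg's axis, roughly the measuring error.
- **Release:** The fingers were fully open, with no contact force beyond sensor noise (under 1 N) after I backed off.
- **Bystanders:** The last side picture shows the plain cup, bottle and red and turquoise cups where they were. I did not measure the tray or the others for shift; nothing was knowingly touched.

**Where checks disagreed:** Partway in, I took the rim to be riding on the teeth from its margin in the top view. The torque test and the final measurement both contradicted that. The final top picture alone placed the cup between the two cases, while the side picture and the combined measurement said home.

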